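Stand a power tube on the high-voltage test stand

TASK

Get the spare transmitter tube ready for its high-voltage test: lift it out of the foam crate and stand it gently upright on the brass plate of the test stand, its narrow base inside the scribed ring, letting go slowly and leaving it alone until you have seen it stand quite still for about two seconds. Then take the raised contact arm by its black knob and lower it gently until the sprung tip rests on top of the tube, and let go. The tube is ceramic, so do not drop it, knock it or tip it over, and leave the capacitor, the multimeter and the screwdriver where they are.

Things in the scene. Friction and masses are not known exactly. Their poses are not given: they have to be found in the camera images.
- tube_mid (a point): Power tube, loose, 0.35-0.6 kg, 110 mm tall, upright in a foam well at first. Point on its axis half-way up (55 mm); z up. From below: steel base 28 mm wide (0-12 mm), white ceramic stem up to 40 mm wide (12-64), copper finned cooler 58 mm wide (64-104; grip it here, middle 29 mm above this point), flat steel cap 24 mm wide (104-110). Top-heavy: topples if leaned over about 10 degrees
- crate: Open wooden crate, fixed, 220 x 122 mm, 58 mm high, filled with dark foam. Origin under its centre on the table; x along its length, z up. Two round wells 46 mm wide at x = +50 and -50 mm, floors 9 mm above the table: the tube is in one, the capacitor in the other. The tube must rise 50 mm to come clear
- stand: Test stand, fixed: dark board 290 x 150 mm, 16 mm thick, with a round brass plate (90 mm wide, 4 mm thick) near one end and a white ribbed column near the other. Origin on the table under the plate's centre; x points from plate to column, z up. Column axis at x = 145 mm; the contact arm is hinged on its top, 166 mm above the table, on a level axis along y
- ring (a point): Centre of the ring scribed on the brass plate, on the plate's top, 20 mm above the table. The ring's inside diameter is 44 mm: the base stands inside it when the tube is within 8 mm of the centre
- contact_arm (a joint): Contact arm angle (rad): 0 = level over the plate (towards the stand's -x); grows when raised, 1.57 = straight up, stops at 1.85 and -0.10. It stays where left above about 1.2 rad; lower down it falls if let go (weight at the knob about 1.4 N, hinge friction carries 0.6 N). With the tube in place the tip touches the cap at about 0.035 and rests near 0
- knob (a point): Centre of the black ball knob, 30 mm in diameter, at the end of the yellow arm (14 mm wide), 145 mm from the hinge axis. With the arm level it is 36 mm above the top of the standing tube
- plunger: Sprung contact tip, a steel pin with a ball end 12 mm in diameter under the knob. Origin at the very tip, 41 mm from the knob's centre, square to the arm (straight below the knob when the arm is level); it gives up to 10 mm when pressed, at 0.5 to 2.3 N
- capacitor_mid (a point): Bystander: blue and steel vacuum capacitor, 42 mm in diameter and 100 mm tall, loose, standing in the other well. Point half-way up its axis
- meter_mid (a point): Bystander: grey hand multimeter lying on the table, loose, 150 x 74 x 40 mm. Point near its centre
- screwdriver_grip (a point): Bystander: screwdriver lying on the table, loose, 190 mm long. Point on its handle
There are look-alikes about, which are no part of the job. There is more than one size of the part that bears tube_mid; the job needs the smallest.

How it is judged (in metres and radians):
On the way, in this order (a step that is already met when the one before it is completed fails the run):
1. the tube stands free and still inside the scribed ring for a second and a half, before the contact touches it (horizontal distance between tube_mid and ring below 0.008 m and angle between tube_mid's own z axis and vertical below 0.04 rad and z of tube_mid in the frame of ring below 0.058 m and contact force between tube and the fingers below 0.05 N and contact force between tube and plunger below 0.05 N and linear speed of tube below 0.01 m/s), for 1.5 s.
2. the contact arm is down with its tip resting on the standing tube (contact force between tube and plunger above 0.15 N and value of joint contact_arm below 0.07 rad and angle between tube_mid's own z axis and vertical below 0.04 rad), for 0.2 s.
At the end, for the whole second after the job is handed in: The tube stands upright (within 0.04 rad) and still on the brass plate, its axis within 8 mm of the ring's centre, with the contact arm down and at rest (below 0.07 rad) and its tip resting on the tube's cap; everything released (all of step 2 and horizontal distance between tube_mid and ring below 0.008 m and z of tube_mid in the frame of ring below 0.058 m and linear speed of tube below 0.01 m/s and velocity of joint contact_arm between -0.05 and 0.05 rad/s); the robot touches nothing.
It fails at once if the tube is tipped over (more than 0.6 rad) (angle between tube_mid's own z axis and vertical above 0.6 rad).
It fails at once if the tube is dropped or banged on the stand (more than 100 N, as from a drop of about 10 mm) (contact force between tube and stand above 100 N).
It fails at once if the contact tip hits or presses the tube hard (more than 15 N) (contact force between tube and plunger above 15 N).
It fails at once if the capacitor, the multimeter or the screwdriver is moved (more than 25 mm) (distance of any of capacitor_mid, meter_mid, screwdriver_grip from where it was at the start of the episode above 0.025 m).
It also fails if it takes over 69 s, if anything falls off the work surface, if the arm or the gripper's body presses on something with over 40 N, if the wrist force passes 120 N, or if a joint passes its speed limit or range.

ROBOT

A 6-joint arm with a two-finger parallel gripper is mounted at the origin on the work surface. World frame = base frame: x ahead of the robot, y to its left, z up, the work surface at z = 0. Lengths are in m, angles in degrees, forces in N, time in s.
With the tool pointing down it reaches from about 0.3 to 0.75 m from the base axis. Payload 8.5 kg.
Tool frame: the origin (TCP) lies at the very end of the fingers, on their centre line; the grasp point (between the pads) lies 19 mm behind it; z points along the fingers, y is the direction in which the jaws open and shut (so a half turn about z gives the same grasp; the last joint's range is limited). The gripper opens to 85 mm and grips with 20 to 120 N. Pads are 22 mm wide; open, the fingers measure 114 mm over their backs; the gripper's body (76 mm by 85 mm) begins 54 mm behind the grasp point. The pads swing forward as they close: fully open they stand 13 mm farther back than shut.
Start: joints at [64.784, 21.807, 74.336, -0, 83.858, -12.336], TCP at [0.123, 0.536, 0.231] pointing down, gripper open.
Joint ranges: [-178.18, 178.18], [-50.72, 133.34], [12.68, 142.11], [-81.47, 261.47], [9.98, 163.14], [-165.26, 165.26]. Speed limits (degrees/s): [136.94, 136.94, 180, 180, 180, 180].

INTERFACE

Orientations are given as a 3x3 rotation matrix whose columns are the frame's x, y, z axes.
In Python, from rig import status, vision, env gives the robot as it stands.
- The arm moves only by the tool send_rows, never from a script. Its argument "targets" is a list of rows, each a list of 7 numbers: the shift along the tool's x, y, z in units of 50 mm (1.0 is 50 mm), then the turn, a rotation vector about the tool's x, y, z in units of 8 degrees (1.0 is 8 degrees), then the finger opening in mm, from 0 to 85.4. A call has 1 to 5 rows; each row is the pose to reach, as a shift and turn from the pose commanded when the call began, along the tool's axes at that moment; what a row does not reach only later rows make up. A row lasts 1/8 s, in which the tool goes at most 62.5 mm and 10.7 degrees, less where a joint would pass 70% of its speed; a pose out of reach is approached as far as the arm can. A call with a gripper value outside its range is refused whole. The fingers move at their own pace and stop on an object; "grip_force" is the grip in N (left out, the last holds). Time passes only in rows, so rows that repeat a pose let the fingers close. It gives the time, the measured TCP pose, the force and the opening at its end, in the units of the state.
- status.observe(): the state, without advancing time (a new reading comes with each control period).
- vision.get_image(name): name is "scene" or "top" or "wrist"; returns (picture, depth): 480x640x3 uint8, red, green, blue; 480x640 float32, m along the optical axis (not along the pixel's ray), 0 where there is no reading.
- vision.camera_model(name): a dict with "camera_matrix" (3x3 intrinsics, pixels), "view" (4x4, takes a point from world to camera coordinates); the wrist camera has in their place "T_tool_cam" (4x4, takes a point from camera to tool coordinates, whose origin is the TCP and whose axes are the flange's). Camera axes: x right, y down, z forward; pixel columns grow to the right and rows downward; lengths in m; the calibration is good to about 2 mm. The wrist camera is an equidistant fisheye: a pixel r from the principal point sees the ray r / f radians off the axis. A picture is of the moment at which its call begins: read the wrist's pose just before it. camera_model takes no time and is no camera call.
- env.close_job(): hands the job in, once; it reports no verdict.
Trained networks look in the newest picture that a camera, given by its name, has taken for a name from the list of things; names that differ only in an ending like _2 or _b are one class to them, and where a whole thing is asked for, a point or a joint stands for the part that bears it (a point fixed in the world has none). Each returns a list of dicts, best first, with "p" (0 to 1); they miss things now and then, are a little off and sometimes report something else, mostly with a low value. They report only what shows in the picture. A call takes as long as a camera call. They do not tell look-alikes from the thing itself.
- vision.masks_of(camera, label): "pixels" (480x640 bool, what is visible of it) and "extent" ([left, top, right, bottom] in pixels, round what is visible of it).
The state is a dict: "time_s": time; "q": joint angles; "qvel": joint speeds; "joint_efforts": joint torques, N m; "position": TCP position; "tool_rot": TCP orientation; "ft_force": force on the tool from outside, world axes, zero at the start; "wrist_torque": the same for the moment, N m; "grip_width": finger opening in m.
Only numpy, scipy, OpenCV 4.12 (cv2) and the standard library are available. Lean on these libraries where they do the work, as an engineer would, in place of code of your own. Each camera call takes 0.05 s, during which the arm holds its last target.

## Working session

There is one attempt and no reset: what is moved stays moved. The work goes in short steps, Python scripts to look and compute and a tool call to move; the robot and the scene stay as the last step left them, time stands still between calls to the robot, and variables do not carry over. Pictures are saved under pics/ and viewed, and the job is handed in when it is done.

Besides the shell and the picture viewer there is one more tool, called after "Emit:" by a JSON object that holds its "fn" and its "kwargs". send_rows: Moves the arm, as the interface text tells. Its arguments: {"type":"object","properties":{"targets":{"type":"array","items":{"type":"array","items":{"type":"number"}}},"grip_force":{"type":"number"}},"required":["targets"]}

```bash
ls -a; mkdir -p pics
python3 - <<'E'
from rig import status, vision, env
import cv2,pickle
s=status.observe();print(s)
for n in("scene","top","wrist"):
    im,d=vision.get_image(n)
    cv2.imwrite(f"pics/{n}0.png",im[:,:,::-1]);pickle.dump((im,d,status.observe()),open(f"{n}0.pkl","wb"))
    m=vision.camera_model(n);print(n,m)
E
```

```text
.
..
pics
{'time_s': 0.0, 'q': array([ 6.47829105e+01,  2.18410265e+01,  7.43847493e+01,  1.23854594e-03,
        8.38574460e+01, -1.23347955e+01]), 'qvel': array([-0.03249631,  0.00587423,  0.03117041, -0.08987949,  0.00301398,
        0.07400436]), 'joint_efforts': array([-2.26844160e-03, -4.48457122e+01, -2.31263602e+01, -3.35683299e-04,
        4.79665148e-03, -3.30234809e-05]), 'position': array([0.12248359, 0.53589225, 0.23071146]), 'tool_rot': array([[-9.74829513e-01,  2.22950695e-01, -6.38278042e-04],
       [ 2.22951362e-01,  9.74828696e-01, -1.30491412e-03],
       [ 3.31280241e-04, -1.41437376e-03, -9.99998945e-01]]), 'ft_force': array([ 0.26854017,  0.10967604, -0.64971955]), 'wrist_torque': array([ 0.05859494, -0.04140481,  0.03692179]), 'grip_width': 0.08522899939475309}
scene {'camera_matrix': array([[463.36292549,   0.        , 323.97142451],
       [  0.        , 463.36292549, 240.57494871],
       [  0.        ,   0.        ,   1.        ]]), 'view': array([[ 0.4884485 ,  0.87256102,  0.00743887, -0.27114427],
       [ 0.60183734, -0.33070353, -0.72692984, -0.264062
[... 394 characters left out ...]
,  0.03066711, -0.13129442,  0.57532816],
       [ 0.13179009,  0.01473452, -0.99116813,  1.83643775],
       [ 0.        ,  0.        ,  0.        ,  1.        ]])}
wrist {'camera_matrix': array([[371.64829954,   0.        , 317.7680596 ],
       [  0.        , 371.64829954, 241.99916382],
       [  0.        ,   0.        ,   1.        ]]), 'T_tool_cam': array([[ 1.39210448e-03, -9.45961624e-01, -3.24275605e-01,
         8.30355757e-02],
       [ 9.99997930e-01,  1.79814429e-03, -9.52504259e-04,
        -4.73434419e-05],
       [ 1.48412680e-03, -3.24273608e-01,  9.45962169e-01,
        -1.41846847e-01],
       [ 0.00000000e+00,  0.00000000e+00,  0.00000000e+00,
         1.00000000e+00]])}
```

View pics/scene0.png

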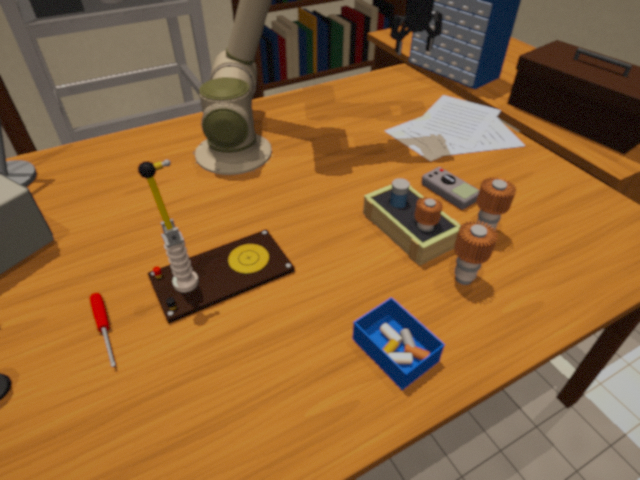

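View pics/top0.png

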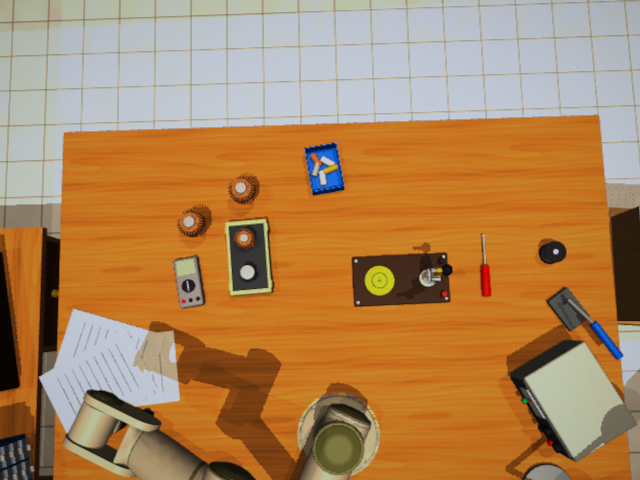

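View pics/wrist0.png

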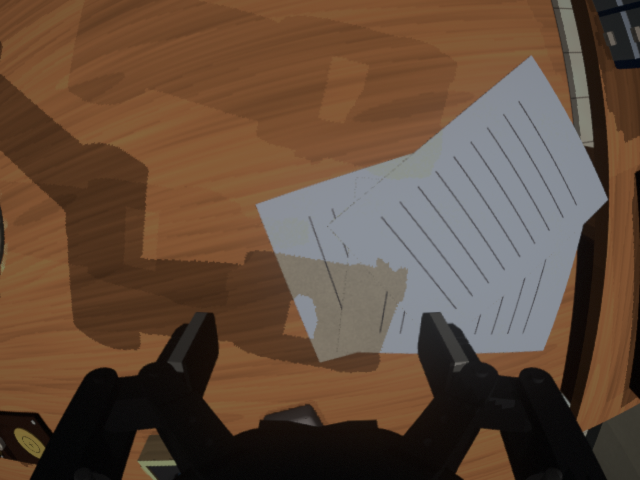

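```bash
cat > h.py <<'E'
from rig import status, vision, env
import numpy as np, cv2
def shot(n,name=None):
    s=status.observe(); im,d=vision.get_image(n)
    if name: cv2.imwrite(f"pics/{name}.png",im[:,:,::-1])
    return im,d,s
def cam_T(n,s):   # camera->world
    m=vision.camera_model(n)
    if n!="wrist": return np.linalg.inv(m["view"]),m["camera_matrix"]
    T=np.eye(4);T[:3,:3]=s["tool_rot"];T[:3,3]=s["position"]
    return T@m["T_tool_cam"],m["camera_matrix"]
def rays(n,uv,s):
    T,K=cam_T(n,s);uv=np.atleast_2d(uv).astype(float)
    x=(uv[:,0]-K[0,2])/K[0,0];y=(uv[:,1]-K[1,2])/K[1,1]
    if n=="wrist":
        th=np.hypot(x,y);k=np.where(th>1e-9,np.sin(th)/np.maximum(th,1e-9),1)
        d=np.c_[x*k,y*k,np.cos(th)]
    else: d=np.c_[x,y,np.ones_like(x)]
    return T[:3,3],d@T[:3,:3].T,d
def atz(n,uv,z,s=None):
    o,r,_=rays(n,uv,s); return o+r*((z-o[2])/r[:,2])[:,None]
def pts(n,mask,depth,s=None):
    v,u=np.nonzero(mask&(depth>0)); o,r,d=rays(n,np.c_[u,v],s)
    return o+r*(depth[v,u]/d[:,2])[:,None]
def proj(n,P,s=None):
    T,K=cam_T(n,s);p=np.c_[np.atleast_2d(P),np.ones(len(np.atleast_2d(P)))]@np.linalg.inv(T).T
    x,y,z=p[:,0],p[:,1],p[:,2]
    if n=="wrist":
        r=np.hypot(x,y);th=np.arctan2(r,z);k=th/np.maximum(r,1e-9);return np.c_[K[0,0]*x*k+K[0,2],K[1,1]*y*k+K[1,2]]
    return np.c_[K[0,0]*x/z+K[0,2],K[1,1]*y/z+K[1,2]]
E
python3 - <<'E'
from h import *
for n in ("top","scene"):
    im,d,s=shot(n)
    for l in ("tube_mid","crate","stand","knob","capacitor_mid","meter_mid","screwdriver_grip","contact_arm","plunger"):
        for r in vision.masks_of(n,l):
            if r["p"]<.3: continue
            P=pts(n,r["pixels"],d); 
            if len(P)<3: continue
            print(n,l,round(r["p"],2),[int(x) for x in r["extent"]],r["pixels"].sum(),"med",np.round(np.median(P,0),3),"lo",np.round(np.percentile(P,3,0),3),"hi",np.round(np.percentile(P,97,0),3))
    hsv=cv2.cvtColor(im,cv2.COLOR_RGB2HSV)
    m=cv2.inRange(hsv,(25,150,100),(33,255,255))
    c,_=cv2.findContours(m,cv2.RETR_EXTERNAL,cv2.CHAIN_APPROX_NONE)
    c=max(c,key=cv2.contourArea);e=cv2.fitEllipse(c);print("plate",e,cv2.contourArea(c),atz(n,e[0],.02))
    if n=="top": cv2.imwrite("pics/topcrop.png",cv2.resize(im[160:310,160:500,::-1],None,fx=2.3,fy=2.3,interpolation=cv2.INTER_CUBIC))
E
```

```text
top tube_mid 0.93 [225, 174, 258, 202] 638 med [0.718 0.256 0.137] lo [0.687 0.225 0.001] hi [0.774 0.294 0.152]
top tube_mid 0.79 [233, 229, 253, 247] 324 med [0.578 0.254 0.113] lo [0.555 0.231 0.068] hi [0.605 0.282 0.125]
top tube_mid 0.62 [180, 208, 206, 234] 656 med [0.623 0.404 0.136] lo [0.594 0.375 0.003] hi [0.664 0.448 0.153]
top crate 0.73 [224, 218, 272, 294] 2715 med [0.525 0.246 0.057] lo [0.424 0.19  0.024] hi [0.635 0.313 0.068]
top stand 0.72 [354, 254, 450, 304] 4854 med [ 0.449 -0.204  0.019] lo [ 0.381 -0.335  0.008] hi [ 0.524 -0.067  0.313]
top knob 0.56 [433, 266, 456, 277] 209 med [ 0.453 -0.282  0.318] lo [ 0.443 -0.302  0.169] hi [ 0.467 -0.255  0.329]
top capacitor_mid 0.72 [243, 265, 257, 279] 205 med [0.48  0.245 0.11 ] lo [0.463 0.23  0.037] hi [0.5   0.266 0.12 ]
top meter_mid 0.8 [174, 257, 204, 308] 1278 med [0.463 0.438 0.034] lo [0.393 0.4   0.013] hi [0.535 0.478 0.045]
top meter_mid 0.53 [354, 253, 450, 304] 4824 med [ 0.449 -0.205  0.019] lo [ 0.381 -0.336  0.008] hi [ 0.523 -0.067  0.31 ]
top screwdriver_grip 0.87 [481, 235, 492, 294] 275 med [
[... 1353 characters left out ...]
 lo [ 0.451 -0.303  0.18 ] hi [ 0.467 -0.258  0.324]
scene capacitor_mid 0.79 [393, 179, 407, 209] 415 med [0.491 0.239 0.093] lo [0.469 0.228 0.054] hi [0.501 0.261 0.111]
scene meter_mid 0.76 [420, 168, 477, 209] 1322 med [0.472 0.424 0.032] lo [0.396 0.396 0.008] hi [0.537 0.471 0.04 ]
scene screwdriver_grip 0.87 [88, 291, 116, 369] 708 med [ 0.464 -0.459  0.021] lo [ 0.398 -0.471  0.   ] hi [ 0.573 -0.448  0.027]Traceback (most recent call last):
  File "<stdin>", line 13, in <module>
cv2.error: OpenCV(4.12.0) /io/opencv/modules/imgproc/src/shapedescr.cpp:361: error: (-201:Incorrect size of input array) There should be at least 5 points to fit the ellipse in function 'fitEllipseNoDirect'
```

View pics/topcrop.png

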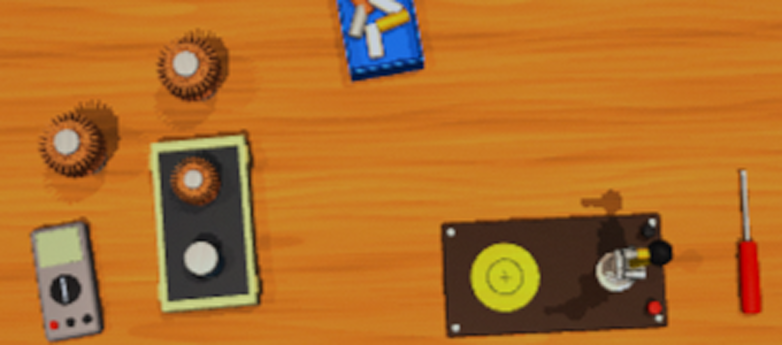

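Emit:
{"fn": "send_rows", "kwargs": {"targets": [[-1.2, -0.4, 0, 0, 0, -0.5, 85], [-2.3, -0.8, 0, 0, 0, -1.0, 85], [-3.4, -1.16, 0, 0, 0, -1.61, 85], [-4.5, -1.54, 0, 0, 0, -1.61, 85], [-5.6, -1.91, 0, 0, 0, -1.61, 85]]}}

```text
time_s: 1.78
position: [0.3758, 0.3794, 0.2315]
tool_rot: [[-1.0, 0.0, 0.0], [0.0, 1.0, 0.0], [-0.0, 0.0, -1.0]]
ft_force: [-0.3, 1.2, -0.1]
grip_width: 0.0857
```

```bash
cat >> h.py <<'E'
from scipy.spatial.transform import Rotation as Ro
def Rdown(yang):  # tool down, tool y at angle yang (deg) in world
    a=np.radians(yang);y=np.array([np.cos(a),np.sin(a),0]);z=np.array([0,0,-1.]);return np.c_[np.cross(y,z),y,z]
def go(p,R,s=None):
    s=s or status.observe();R0=s["tool_rot"]
    t=R0.T@(np.array(p)-s["position"])/.05; w=Ro.from_matrix(R0.T@R).as_rotvec(degrees=True)/8
    print("t",round(s["time_s"],2),"pos",np.round(s["position"],4),"rel",np.round(t,3),np.round(w,3),"F",np.round(s["ft_force"],2),"g",round(s["grip_width"],4),"q",np.round(s["q"],1))
E
python3 -c "
from h import *
go([.578,.254,.23],Rdown(90))"
```

```text
t 1.77 pos [0.3758 0.3794 0.2315] rel [-4.045 -2.508  0.03 ] [ 0.002  0.002 -0.   ] F [-0.27  1.21 -0.13] g 0.0857 q [ 32.6  20.2  76.9   0.   82.9 -57.4]
```

Emit:
{"fn": "send_rows", "kwargs": {"targets": [[-1.0, -0.62, 0, 0, 0, 0, 85], [-2.0, -1.25, 0, 0, 0, 0, 85], [-3.0, -1.88, 0, 0, 0, 0, 85], [-4.04, -2.51, 0, 0, 0, 0, 85]]}}

```text
time_s: 2.28
position: [0.5778, 0.2539, 0.2315]
tool_rot: [[-1.0, 0.0, 0.0], [0.0, 1.0, 0.0], [-0.0, 0.0, -1.0]]
ft_force: [0.2, 1.3, -0.1]
grip_width: 0.085
```

Run:
```python
from h import *
import pickle
im,d,s=shot("wrist","w1")
pickle.dump((im,d,s),open("w1.pkl","wb"))
go([.578,.254,.23],Rdown(90),s)
for l in ("tube_mid","capacitor_mid","crate"):
    for r in vision.masks_of("wrist",l):
        if r["p"]<.3: continue
        P=pts("wrist",r["pixels"],d,s)
        print(l,round(r["p"],2),[int(x) for x in r["extent"]],np.round(np.median(P,0),3),np.round(np.percentile(P,3,0),3),np.round(np.percentile(P,97,0),3))
```

```text
t 2.27 pos [0.5778 0.2539 0.2315] rel [-0.005  0.002  0.029] [ 0.001  0.002 -0.   ] F [ 0.21  1.32 -0.1 ] g 0.085 q [ 13.   30.2  60.2   0.   89.6 -77. ]
tube_mid 0.97 [281, 308, 370, 422] [0.703 0.26  0.132] [0.686 0.227 0.023] [0.741 0.294 0.146]
tube_mid 0.64 [284, 190, 361, 273] [0.575 0.257 0.112] [0.554 0.232 0.075] [0.602 0.282 0.119]
tube_mid 0.63 [441, 231, 551, 347] [0.618 0.398 0.134] [0.592 0.374 0.022] [0.66  0.442 0.146]
capacitor_mid 0.71 [283, 76, 338, 131] [0.482 0.249 0.108] [0.465 0.232 0.107] [0.499 0.267 0.11 ]
crate 0.75 [235, 33, 397, 283] [0.518 0.253 0.054] [0.427 0.194 0.052] [0.635 0.312 0.058]
```

View pics/w1.png

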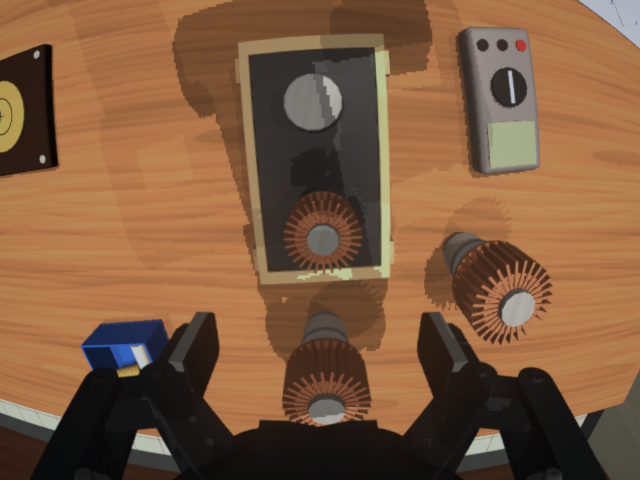

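Run:
```python
from h import *
import pickle
im,d,s=pickle.load(open("w1.pkl","rb"))
print(atz("wrist",[[323,240]],.119,s))
m=np.zeros((480,640),bool);m[185:280,280:368]=1
v,u=np.nonzero(m&(d>0));P=pts("wrist",m,d,s)
k=P[:,2]>.1155; print(k.sum(),P[k].mean(0),P[k].min(0),P[k].max(0),"uv",u[k].mean(),v[k].mean())
k=(P[:,2]>.1085)&(P[:,2]<.1155);print(k.sum(),P[k].min(0),P[k].max(0),cv2.minEnclosingCircle(P[k][:,:2].astype(np.float32)))
k=P[:,2]>.06;print(cv2.minEnclosingCircle(P[k][:,:2].astype(np.float32)))
m[:]=0;m[65:135,275:350]=1;P=pts("wrist",m,d,s);k=P[:,2]>.1;print("cap",P[k].mean(0))
c=im[180:285,270:375,::-1];cv2.imwrite("pics/w1c.png",cv2.resize(c,None,fx=5,fy=5,interpolation=cv2.INTER_CUBIC))
```

```text
[[0.58027328 0.25725703 0.119     ]]
805 [0.58032637 0.25688199 0.11812925] [0.56906797 0.24562486 0.11556693] [0.59252427 0.26820858 0.12014141] uv 322.46583850931677 239.63229813664597
2568 [0.55201461 0.22820756 0.10851858] [0.60973363 0.28565135 0.11534186] ((0.5806139707565308, 0.25709792971611023), 0.029414093121886253)
((0.5807143449783325, 0.25679638981819153), 0.02963726595044136)
cap [0.48178914 0.24965535 0.10817755]
```

View pics/w1c.png

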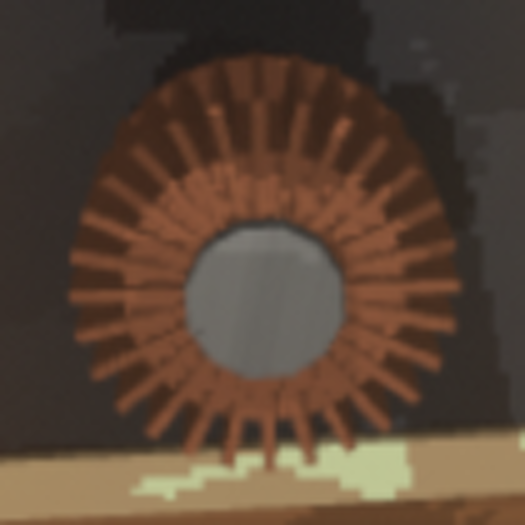

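Emit:
{"fn": "send_rows", "kwargs": {"targets": [[-0.056, 0.062, 0.4, 0, 0, 0, 85], [-0.056, 0.062, 1.0, 0, 0, 0, 85], [-0.056, 0.062, 1.6, 0, 0, 0, 85], [-0.056, 0.062, 2.0, 0, 0, 0, 85], [-0.056, 0.062, 2.2, 0, 0, 0, 85]]}}

```text
time_s: 3.1
position: [0.5778, 0.2592, 0.1208]
tool_rot: [[-1.0, -0.002, -0.001], [-0.002, 1.0, -0.0], [0.001, -0.0, -1.0]]
ft_force: [-0.8, -0.0, 0.5]
grip_width: 0.0851
```

```bash
python3 -c "
from h import *
im,d,s=shot('wrist','w2')
go([.5806,.257,.072],Rdown(90),s)
m=np.zeros((480,640),bool);m[150:420,200:440]=1
P=pts('wrist',m,d,s);k=(P[:,2]>.1165)&(P[:,2]<.122)&(abs(P[:,0]-.58)<.02)&(abs(P[:,1]-.257)<.02);print(k.sum(),P[k].mean(0),P[k].min(0),P[k].max(0))"
```

```text
t 3.1 pos [0.5778 0.2592 0.1208] rel [-0.056 -0.043  0.975] [-0.001 -0.009  0.011] F [-0.81 -0.03  0.5 ] g 0.0851 q [ 13.5  35.3  69.7   0.   75.1 -76.6]
1874 [0.5800876  0.25712878 0.11816295] [0.56873542 0.24545099 0.11650248] [0.59286758 0.26856532 0.12036303]
```

View pics/w2.png

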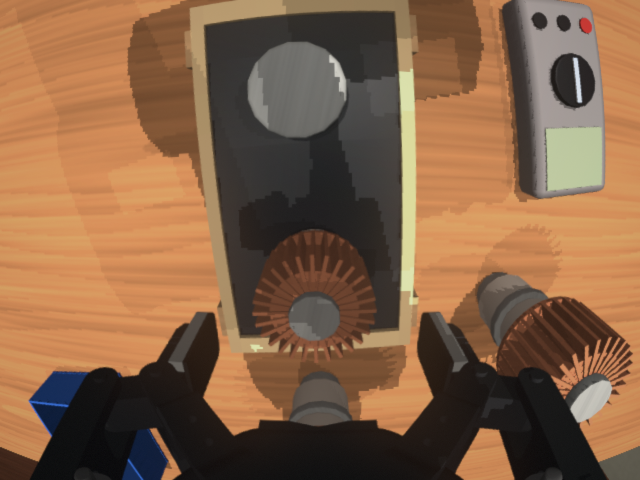

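Emit:
{"fn": "send_rows", "kwargs": {"targets": [[-0.04, -0.04, 0.3, 0, 0, 0, 85], [-0.05, -0.04, 0.6, 0, 0, 0, 85], [-0.05, -0.04, 0.85, 0, 0, 0, 85], [-0.05, -0.04, 0.97, 0, 0, 0, 85], [-0.05, -0.04, 0.97, 0, 0, 0, 85]]}}

```text
time_s: 3.78
position: [0.5815, 0.2562, 0.0724]
tool_rot: [[-1.0, 0.0, -0.001], [0.0, 1.0, -0.0], [0.001, -0.0, -1.0]]
ft_force: [0.4, 0.9, 1.6]
grip_width: 0.0851
```

```bash
python3 -c "
from h import *
im,d,s=shot('wrist','w3')
go([.5806,.257,.072],Rdown(90),s)
m=np.zeros((480,640),bool);m[150:420,200:440]=1
P=pts('wrist',m,d,s);k=(P[:,2]>.1165)&(P[:,2]<.122)&(abs(P[:,0]-.58)<.02)&(abs(P[:,1]-.257)<.02);print(k.sum(),P[k].mean(0),P[k].min(0),P[k].max(0))"
```

```text
t 3.77 pos [0.5815 0.2562 0.0724] rel [0.018 0.016 0.008] [-0.001 -0.005 -0.001] F [0.35 0.95 1.61] g 0.0851 q [ 13.1  38.4  72.5  -0.   69.2 -76.9]
2981 [0.57971128 0.25713076 0.11809482] [0.56844581 0.24568718 0.11651357] [0.59282351 0.26852286 0.12004412]
```

View pics/w3.png

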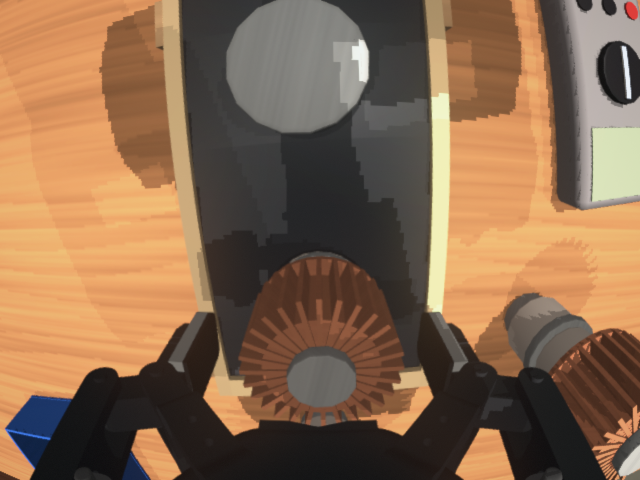

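Emit:
{"fn": "send_rows", "kwargs": {"targets": [[0, 0.01, 0, 0, 0, 0, 70], [0, 0.01, 0, 0, 0, 0, 62], [0, 0.01, 0, 0, 0, 0, 58], [0, 0.01, 0, 0, 0, 0, 52], [0, 0.01, 0, 0, 0, 0, 50]], "grip_force": 50}}

```text
time_s: 4.45
position: [0.5818, 0.2569, 0.0734]
tool_rot: [[-1.0, 0.0, 0.001], [0.0, 1.0, 0.0], [-0.001, 0.0, -1.0]]
ft_force: [-0.4, 1.7, 4.2]
grip_width: 0.057
```

Emit:
{"fn": "send_rows", "kwargs": {"targets": [[0, 0, 0, 0, 0, 0, 50], [0, 0, -0.1, 0, 0, 0, 50], [0, 0, -0.3, 0, 0, 0, 50], [0, 0, -0.5, 0, 0, 0, 50], [0, 0, -0.7, 0, 0, 0, 50]]}}

```text
time_s: 5.08
position: [0.5816, 0.2567, 0.1086]
tool_rot: [[-1.0, 0.0, 0.0], [0.0, 1.0, -0.0], [-0.0, -0.0, -1.0]]
ft_force: [0.3, -1.0, -3.9]
grip_width: 0.057
```

```bash
python3 -c "
from h import *
im,d,s=shot('wrist','w4')
go([.5806,.257,.18],Rdown(90),s)"
```

```text
t 5.08 pos [0.5816 0.2567 0.1086] rel [ 0.02   0.006 -1.428] [-0.     0.001 -0.   ] F [ 0.26 -1.04 -3.9 ] g 0.057 q [ 13.2  36.2  70.2  -0.   73.7 -76.8]
```

View pics/w4.png

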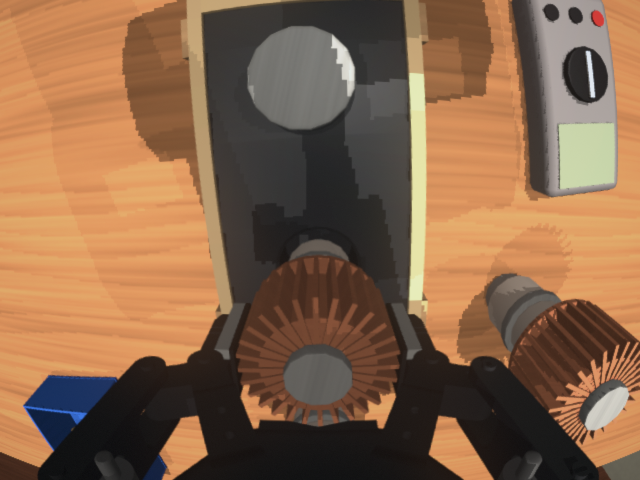

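Emit:
{"fn": "send_rows", "kwargs": {"targets": [[0, 0, -0.3, 0, 0, 0, 50], [0, 0, -0.7, 0, 0, 0, 50], [0, 0, -1.1, 0, 0, 0, 50], [0.1, -0.5, -1.5, 0, 0, 0, 50], [0.3, -1.1, -1.5, 0, 0, 0, 50]]}}

```text
time_s: 5.75
position: [0.5671, 0.2015, 0.1851]
tool_rot: [[-1.0, -0.001, 0.004], [-0.001, 1.0, 0.001], [-0.004, 0.001, -1.0]]
ft_force: [0.6, -0.1, -4.6]
grip_width: 0.0571
```

Emit:
{"fn": "send_rows", "kwargs": {"targets": [[0.3, -0.8, 0, 0, 0, 0, 50], [0.6, -1.7, 0, 0, 0, 0, 50], [0.9, -2.6, 0, 0, 0, 0, 50], [1.2, -3.5, 0, 0, 0, 0, 50], [1.5, -4.3, 0, 0, 0, 0, 50]]}}

```text
time_s: 6.38
position: [0.491, -0.0148, 0.1837]
tool_rot: [[-1.0, 0.0, 0.001], [0.0, 1.0, -0.0], [-0.001, -0.0, -1.0]]
ft_force: [0.1, 0.0, -3.7]
grip_width: 0.057
```

```bash
python3 -c "
from h import *
im,d,s=shot('wrist','w5')
go([.4506,-.136,.18],Rdown(90),s)"
```

```text
t 6.38 pos [ 0.491  -0.0148  0.1837] rel [ 0.808 -2.425  0.073] [-0.003  0.007 -0.002] F [ 0.1   0.04 -3.67] g 0.057 q [ -15.6   18.4   88.1   -0.    73.4 -105.5]
```

View pics/w5.png

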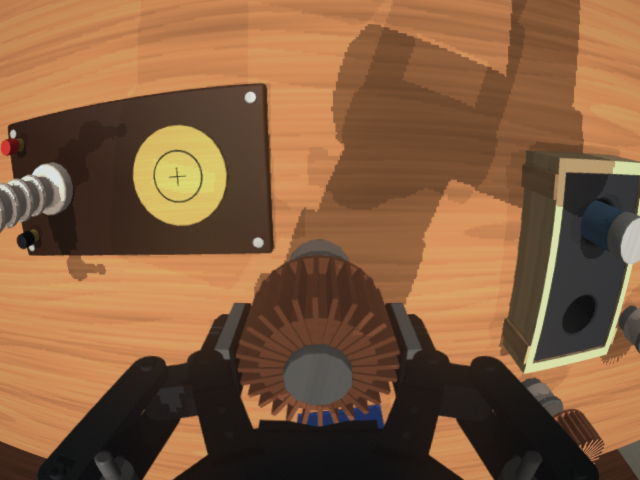

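```bash
cat >> h.py <<'E'
def plate(n,im,d,s,roi=None):
    hsv=cv2.cvtColor(im,cv2.COLOR_RGB2HSV)
    m=cv2.inRange(hsv,(22,120,90),(34,255,255))
    if roi: q=np.zeros_like(m);q[roi[1]:roi[3],roi[0]:roi[2]]=1;m=m*q
    c,_=cv2.findContours(m,cv2.RETR_EXTERNAL,cv2.CHAIN_APPROX_NONE)
    c=max(c,key=cv2.contourArea)[:,0]
    P=atz(n,c,.02,s)
    ctr,r=cv2.minEnclosingCircle(P[:,:2].astype(np.float32))
    # algebraic circle fit
    A=np.c_[2*P[:,:2],np.ones(len(P))];b=(P[:,:2]**2).sum(1);x=np.linalg.lstsq(A,b,rcond=None)[0]
    print("plate",np.round(ctr,4),round(r,4),"fit",np.round(x[:2],4),np.round(np.sqrt(x[2]+x[0]**2+x[1]**2),4),"px",c.mean(0))
    return x[:2]
E
python3 -c "
from h import *
im,d,s=shot('wrist')
plate('wrist',im,d,s,(100,90,260,250)); print(atz('wrist',[[178,177]],.02,s))
m=np.zeros((480,640),bool);m[110:240,125:235]=1;P=pts('wrist',m,d,s);print(np.percentile(P[:,2],[5,50,95]))
im,d,s=shot('top');plate('top',im,d,s)
go([.4506,-.136,.18],Rdown(90))
im,d,s=shot('scene');cv2.imwrite('pics/s5.png',cv2.resize(im[100:330,120:440,::-1],None,fx=2.4,fy=2.4,interpolation=cv2.INTER_CUBIC))
"
```

```text
plate [ 0.4521 -0.1371] 0.0448 fit [ 0.4526 -0.1366] 0.0435 px [180.88273616 173.95439739]
[[ 0.45161295 -0.14048875  0.02      ]]
[0.01449418 0.0181429  0.02040908]
plate [-0.0371  0.0038] 0.0735 fit [-0.0366  0.0033] 0.0711 px [337.92413793 448.51034483]
t 6.53 pos [ 0.4913 -0.0146  0.1837] rel [ 0.807 -2.429  0.074] [-0.002  0.006 -0.021] F [ 0.1   0.5  -5.22] g 0.057 q [ -15.5   18.4   88.1   -0.    73.4 -105.4]
```

View pics/s5.png

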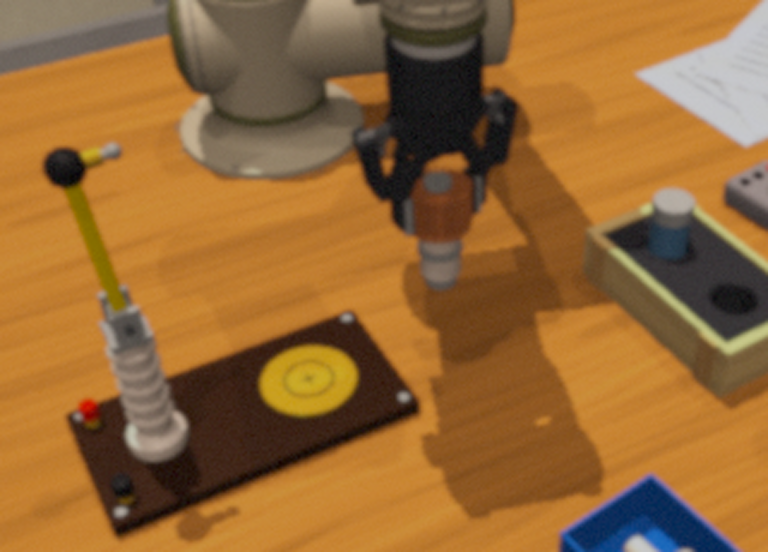

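Emit:
{"fn": "send_rows", "kwargs": {"targets": [[0.2, -0.5, 0, 0, 0, 0, 50], [0.4, -1.2, 0, 0, 0, 0, 50], [0.6, -1.9, 0, 0, 0, 0, 50], [0.72, -2.3, 0, 0, 0, 0, 50], [0.77, -2.45, 0.07, 0, 0, 0, 50]]}}

```text
time_s: 7.2
position: [0.4535, -0.1359, 0.1796]
tool_rot: [[-1.0, -0.0, 0.001], [-0.0, 1.0, -0.0], [-0.001, -0.0, -1.0]]
ft_force: [0.9, 0.3, -4.1]
grip_width: 0.057
```

```bash
cat >> h.py <<'E'
def toolpts(d,s,zlo,zhi,R=.02):
    m=np.zeros((480,640),bool);m[150:440,200:440]=1
    P=pts('wrist',m,d,s);Q=(P-s['position'])@s['tool_rot'];k=(Q[:,2]<-zlo)&(Q[:,2]>-zhi)&(np.hypot(Q[:,0],Q[:,1])<R)
    return Q[k]
E
python3 -c "
from h import *
im,d,s=shot('wrist','w6')
go([.4525,-.137,.18],Rdown(90),s)
Q=toolpts(d,s,.03,.06)
print(len(Q),Q.min(0),Q.max(0),np.percentile(Q[:,2],[2,10,25,50,75,90]))
t=Q[Q[:,2]<np.percentile(Q[:,2],2)+.003];print(t.mean(0),len(t))
plate('wrist',im,d,s,(200,50,440,300))
im,d,s=shot('scene');cv2.imwrite('pics/s6.png',cv2.resize(im[100:330,120:440,::-1],None,fx=2.4,fy=2.4,interpolation=cv2.INTER_CUBIC))
"
```

```text
t 7.2 pos [ 0.4535 -0.1359  0.1796] rel [ 0.019 -0.022 -0.008] [-0.002  0.007  0.   ] F [ 0.94  0.28 -4.11] g 0.057 q [ -31.1   17.    91.1    0.    71.9 -121.1]
7783 [-0.01988888 -0.01991316 -0.04649291] [ 0.01996026  0.01996268 -0.03574715] [-0.04557748 -0.04507276 -0.04451988 -0.03922517 -0.03827513 -0.03766207]
[ 0.00204999 -0.00026002 -0.04467972] 3040
plate [ 0.449  -0.1563] 0.0403 fit [ 0.4499 -0.1558] 0.0289 px [297.76610169 211.30508475]
```

View pics/w6.png

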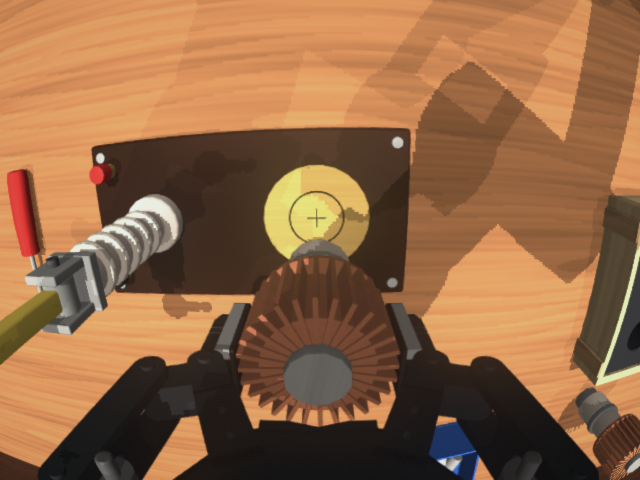

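View pics/s6.png

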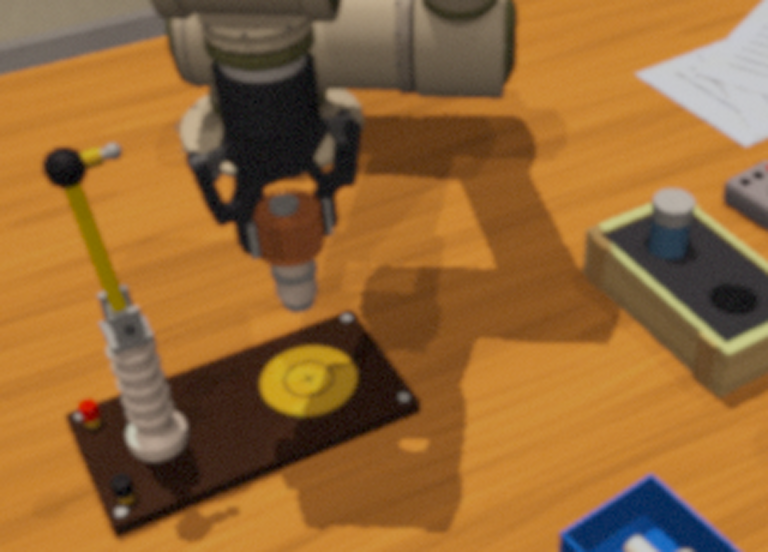

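```bash
python3 -c "
from h import *
im,d,s=shot('wrist')
hsv=cv2.cvtColor(im,cv2.COLOR_RGB2HSV)
print(atz('wrist',[[316.5,217.5]],.02,s), s['position'])
cv2.imwrite('pics/w6c.png',cv2.resize(im[150:300,240:400,::-1],None,fx=5,fy=5,interpolation=cv2.INTER_CUBIC))
for uv in ((289.5,218),(343.5,218),(316,191)): print(atz('wrist',[uv],.02,s))
"
```

```text
[[ 0.45136796 -0.13679415  0.02      ]] [ 0.45316487 -0.13531771  0.1790288 ]
[[ 0.45180355 -0.15947592  0.02      ]]
[[ 0.45172785 -0.11412604  0.02      ]]
[[ 0.42874667 -0.13722108  0.02      ]]
```

View pics/w6c.png

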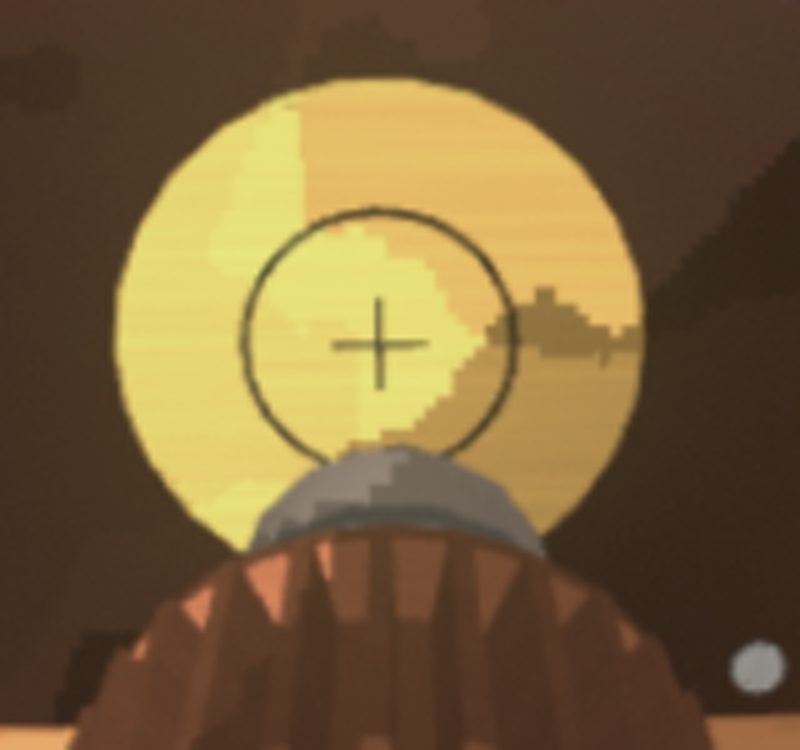

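Emit:
{"fn": "send_rows", "kwargs": {"targets": [[0, -0.02, 0.3, 0, 0, 0, 50], [0, -0.03, 0.7, 0, 0, 0, 50], [0, -0.03, 1.1, 0, 0, 0, 50], [0, -0.03, 1.4, 0, 0, 0, 50], [0, -0.03, 1.5, 0, 0, 0, 50]]}}

```text
time_s: 7.98
position: [0.4532, -0.1362, 0.1038]
tool_rot: [[-1.0, -0.001, -0.001], [-0.001, 1.0, 0.001], [0.001, 0.001, -1.0]]
ft_force: [-0.4, -0.7, -4.3]
grip_width: 0.057
```

```bash
python3 -c "
from h import *
im,d,s=shot('wrist','w7')
go([.4532,-.1368,.0853],Rdown(90),s)
im,d,s=shot('scene');cv2.imwrite('pics/s7.png',cv2.resize(im[130:330,130:330,::-1],None,fx=3,fy=3,interpolation=cv2.INTER_CUBIC))
go([.4532,-.1368,.0853],Rdown(90))
"
```

```text
t 7.97 pos [ 0.4532 -0.1362  0.1038] rel [-0.001 -0.012  0.369] [ 0.006 -0.007  0.009] F [-0.36 -0.67 -4.34] g 0.057 q [ -31.1   22.6   97.4    0.    60.1 -121.2]
t 8.07 pos [ 0.4533 -0.1366  0.1043] rel [ 0.002 -0.003  0.379] [ 0.003 -0.002  0.006] F [-0.58  0.77 -3.62] g 0.0568 q [ -31.2   22.6   97.4    0.    60.1 -121.2]
```

View pics/w7.png

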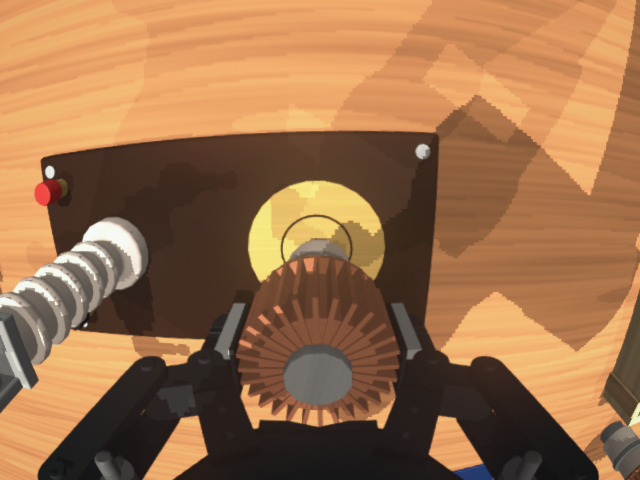

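View pics/s7.png

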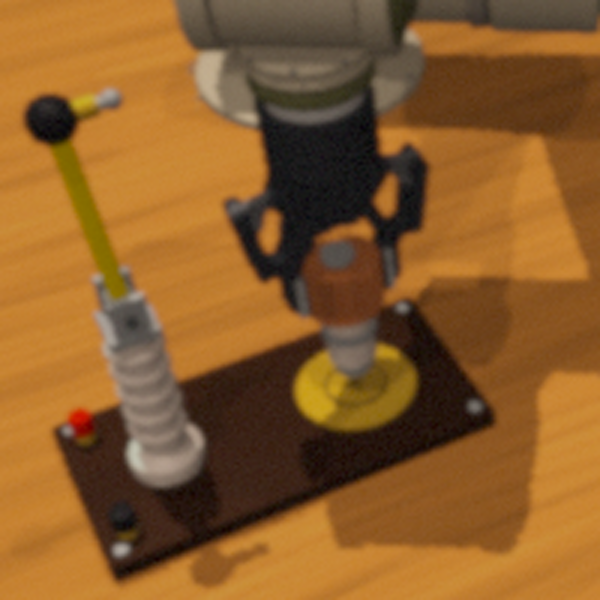

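Emit:
{"fn": "send_rows", "kwargs": {"targets": [[0, 0, 0.1, 0, 0, 0, 50], [0, 0, 0.18, 0, 0, 0, 50], [0, 0, 0.24, 0, 0, 0, 50], [0, 0, 0.28, 0, 0, 0, 50], [0, 0, 0.3, 0, 0, 0, 50]]}}

```text
time_s: 8.7
position: [0.453, -0.1373, 0.0892]
tool_rot: [[-1.0, 0.0, -0.0], [0.0, 1.0, 0.0], [0.0, 0.0, -1.0]]
ft_force: [0.5, -0.0, -3.9]
grip_width: 0.0566
```

Emit:
{"fn": "send_rows", "kwargs": {"targets": [[0, 0, 0.01, 0, 0, 0, 50], [0, 0, 0.02, 0, 0, 0, 50], [0, 0, 0.03, 0, 0, 0, 50], [0, 0, 0.04, 0, 0, 0, 50], [0, 0, 0.04, 0, 0, 0, 50]]}}

```text
time_s: 9.32
position: [0.453, -0.1373, 0.0873]
tool_rot: [[-1.0, -0.0, -0.0], [-0.0, 1.0, 0.0], [0.0, 0.0, -1.0]]
ft_force: [0.1, -0.1, -4.9]
grip_width: 0.0572
```

Emit:
{"fn": "send_rows", "kwargs": {"targets": [[0, 0, 0.01, 0, 0, 0, 50], [0, 0, 0.02, 0, 0, 0, 50], [0, 0, 0.02, 0, 0, 0, 50]]}}

```text
time_s: 9.7
position: [0.453, -0.1372, 0.0863]
tool_rot: [[-1.0, 0.0, -0.0], [0.0, 1.0, 0.0], [0.0, 0.0, -1.0]]
ft_force: [-0.3, 0.2, -4.2]
grip_width: 0.0571
```

Emit:
{"fn": "send_rows", "kwargs": {"targets": [[0, 0, 0.01, 0, 0, 0, 50], [0, 0, 0.02, 0, 0, 0, 50], [0, 0, 0.02, 0, 0, 0, 50]]}}

```text
time_s: 10.07
position: [0.453, -0.1373, 0.0853]
tool_rot: [[-1.0, 0.0, -0.0], [0.0, 1.0, 0.0], [0.0, 0.0, -1.0]]
ft_force: [-0.2, -0.5, -4.1]
grip_width: 0.0574
```

Emit:
{"fn": "send_rows", "kwargs": {"targets": [[0, 0, 0.01, 0, 0, 0, 50], [0, 0, 0.02, 0, 0, 0, 50], [0, 0, 0.02, 0, 0, 0, 50]]}}

```text
time_s: 10.45
position: [0.4531, -0.1373, 0.0845]
tool_rot: [[-1.0, -0.0, 0.0], [-0.0, 1.0, -0.0], [-0.0, -0.0, -1.0]]
ft_force: [-0.3, -0.0, -1.3]
grip_width: 0.0566
```

```bash
python3 -c "
from h import *
im,d,s=shot('wrist','w8')
go([.4532,-.1368,.0843],Rdown(90),s)
Q=toolpts(d,s,.03,.06);t=Q[Q[:,2]<np.percentile(Q[:,2],2)+.003];print(t.mean(0),t.mean(0)*[-1,1,-1]+s['position'])
"
```

```text
t 10.45 pos [ 0.4531 -0.1373  0.0845] rel [-0.002  0.01   0.003] [-0.001  0.002  0.   ] F [-0.34 -0.01 -1.3 ] g 0.0566 q [ -31.2   24.3   98.8    0.    56.9 -121.2]
[ 0.00206375 -0.00026942 -0.04468134] [ 0.45105395 -0.13754757  0.12914387]
```

Emit:
{"fn": "send_rows", "kwargs": {"targets": [[0, 0, 0.008, 0, 0, 0, 50], [0, 0, 0.008, 0, 0, 0, 54], [0, 0, 0.008, 0, 0, 0, 56], [0, 0, 0.008, 0, 0, 0, 57]], "grip_force": 20}}

```text
time_s: 11.0
position: [0.4532, -0.1373, 0.0843]
tool_rot: [[-1.0, -0.0, 0.001], [-0.0, 1.0, -0.0], [-0.001, -0.0, -1.0]]
ft_force: [-1.7, 2.0, 6.6]
grip_width: 0.0572
```

Emit:
{"fn": "send_rows", "kwargs": {"targets": [[0, 0, 0, 0, 0, 0, 57.5], [0, 0, 0, 0, 0, 0, 58], [0, 0, 0, 0, 0, 0, 58.5], [0, 0, 0, 0, 0, 0, 59], [0, 0, 0, 0, 0, 0, 60]]}}

```text
time_s: 11.62
position: [0.4531, -0.1374, 0.0838]
tool_rot: [[-1.0, -0.0, -0.0], [-0.0, 1.0, -0.0], [0.0, -0.0, -1.0]]
ft_force: [-0.7, 0.1, 0.2]
grip_width: 0.0598
```

Emit:
{"fn": "send_rows", "kwargs": {"targets": [[0, 0, 0, 0, 0, 0, 62], [0, 0, 0, 0, 0, 0, 64], [0, 0, 0, 0, 0, 0, 66], [0, 0, 0, 0, 0, 0, 70], [0, 0, 0, 0, 0, 0, 75]]}}

```text
time_s: 12.25
position: [0.4531, -0.1373, 0.0839]
tool_rot: [[-1.0, 0.0, 0.0], [0.0, 1.0, -0.0], [-0.0, -0.0, -1.0]]
ft_force: [-0.1, 0.2, 0.3]
grip_width: 0.0751
```

```bash
python3 -c "
from h import *
im,d,s=shot('wrist','w9')
go([.4532,-.1368,.0843],Rdown(90),s)
Q=toolpts(d,s,.03,.06);t=Q[Q[:,2]<np.percentile(Q[:,2],2)+.003];print(t.mean(0),t.mean(0)*[-1,1,-1]+s['position'])
"
```

```text
t 12.25 pos [ 0.4531 -0.1373  0.0839] rel [-0.003  0.009 -0.007] [-0.  0. -0.] F [-0.09  0.19  0.33] g 0.0751 q [ -31.2   24.3   98.8   -0.    56.8 -121.2]
[ 0.00211166  0.00024538 -0.04516419] [ 0.45094681 -0.13702915  0.12909739]
```

View pics/w9.png

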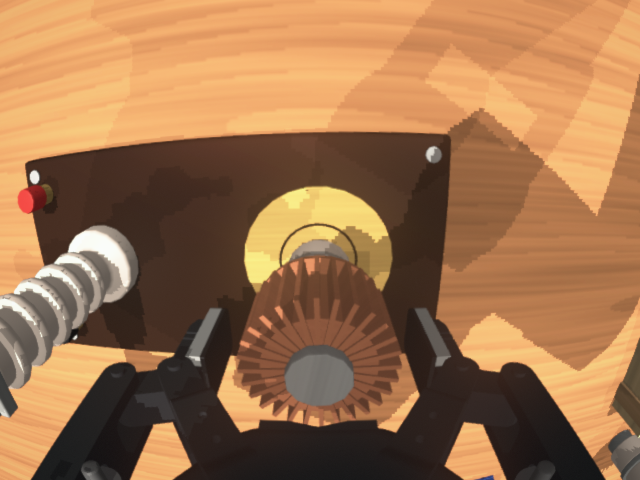

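Emit:
{"fn": "send_rows", "kwargs": {"targets": [[0, 0, 0, 0, 0, 0, 80], [0, 0, 0, 0, 0, 0, 85], [0, 0, 0, 0, 0, 0, 85], [0, 0, 0, 0, 0, 0, 85], [0, 0, 0, 0, 0, 0, 85]]}}

```text
time_s: 12.92
position: [0.4531, -0.1373, 0.0839]
tool_rot: [[-1.0, 0.0, -0.0], [0.0, 1.0, 0.0], [0.0, 0.0, -1.0]]
ft_force: [-0.5, 0.1, -1.3]
grip_width: 0.0849
```

Emit:
{"fn": "send_rows", "kwargs": {"targets": [[0, 0, 0, 0, 0, 0, 85], [0, 0, 0, 0, 0, 0, 85], [0, 0, 0, 0, 0, 0, 85], [0, 0, 0, 0, 0, 0, 85], [0, 0, 0, 0, 0, 0, 85]]}}

```text
time_s: 13.55
position: [0.4531, -0.1373, 0.0839]
tool_rot: [[-1.0, 0.0, 0.0], [0.0, 1.0, 0.0], [-0.0, 0.0, -1.0]]
ft_force: [-0.5, -0.3, -0.3]
grip_width: 0.0852
```

Emit:
{"fn": "send_rows", "kwargs": {"targets": [[0, 0, 0, 0, 0, 0, 85], [0, 0, 0, 0, 0, 0, 85], [0, 0, 0, 0, 0, 0, 85], [0, 0, 0, 0, 0, 0, 85], [0, 0, 0, 0, 0, 0, 85]]}}

```text
time_s: 14.18
position: [0.4531, -0.1373, 0.0839]
tool_rot: [[-1.0, -0.0, 0.0], [-0.0, 1.0, -0.0], [-0.0, -0.0, -1.0]]
ft_force: [0.3, 0.5, -1.5]
grip_width: 0.0846
```

```bash
python3 -c "
from h import *
im,d,s=shot('wrist')
go([.4532,-.1368,.26],Rdown(90),s)
Q=toolpts(d,s,.03,.06);t=Q[Q[:,2]<np.percentile(Q[:,2],2)+.003];print(t.mean(0),t.mean(0)*[-1,1,-1]+s['position'])
"
```

```text
t 14.18 pos [ 0.4531 -0.1373  0.0839] rel [-2.000e-03  1.000e-02 -3.521e+00] [-0.  0.  0.] F [ 0.27  0.49 -1.49] g 0.0846 q [ -31.2   24.3   98.8   -0.    56.8 -121.2]
[ 0.00212427  0.00020504 -0.04518633] [ 0.45095841 -0.13708036  0.12912357]
```

Emit:
{"fn": "send_rows", "kwargs": {"targets": [[0, 0, -0.2, 0, 0, 0, 85], [0, 0, -0.5, 0, 0, 0, 85], [0, 0, -0.9, 0, 0, 0, 85], [0, 0, -1.4, 0, 0, 0, 85], [0, 0, -2.0, 0, 0, 0, 85]]}}

```text
time_s: 14.85
position: [0.4529, -0.1372, 0.1852]
tool_rot: [[-1.0, 0.0, -0.0], [0.0, 1.0, 0.0], [0.0, 0.0, -1.0]]
ft_force: [0.2, -0.6, 0.1]
grip_width: 0.0851
```

Emit:
{"fn": "send_rows", "kwargs": {"targets": [[0, 0, -0.6, 0, 0, 0, 85], [0, 0, -1.5, 0, 0, 0, 85], [0, 0.3, -2.5, 0, 0, 0, 85], [0, 0.5, -3.3, 0, 0, 0, 85], [0, 0.6, -3.6, 0, 0, 0, 85]]}}

```text
time_s: 15.48
position: [0.453, -0.1067, 0.3671]
tool_rot: [[-1.0, -0.001, 0.004], [-0.001, 1.0, -0.002], [-0.004, -0.002, -1.0]]
ft_force: [-0.2, -0.7, -0.3]
grip_width: 0.0851
```

```bash
python3 -c "
from h import *
im,d,s=shot('wrist','w10')
go([.4532,-.1368,.26],Rdown(90),s)
m=np.zeros((480,640),bool);m[:]=1
P=pts('wrist',m,d,s);k=(P[:,2]>.127)&(P[:,2]<.133)&(np.hypot(P[:,0]-.4515,P[:,1]+.137)<.025);print('cap',k.sum(),P[k].mean(0),P[k].min(0),P[k].max(0))
for n in ('scene','top'):
  im,d,s=shot(n,n+'10')
  for l in ('knob','contact_arm','plunger','tube_mid'):
    for r in vision.masks_of(n,l)[:3]:
      if r['p']<.3: continue
      P=pts(n,r['pixels'],d); P=P[(P[:,1]<0)]
      if len(P)<5: continue
      print(n,l,r['p'],[int(x) for x in r['extent']],np.median(P,0),np.percentile(P,3,0),np.percentile(P,97,0))
im,d,s=shot('scene');cv2.imwrite('pics/s10.png',cv2.resize(im[130:330,120:320,::-1],None,fx=3,fy=3,interpolation=cv2.INTER_CUBIC))
"
```

```text
t 15.47 pos [ 0.453  -0.1067  0.3671] rel [ 0.005 -0.597  2.144] [-0.016  0.03   0.004] F [-0.15 -0.68 -0.31] g 0.0851 q [ -27.9    9.1   70.1    0.   100.5 -117.9]
cap 382 [ 0.45168342 -0.13733775  0.12917298] [ 0.44084355 -0.14859838  0.12723282] [ 0.46260148 -0.12635013  0.13128254]
scene knob 0.83 [137, 161, 173, 230] [ 0.4595324  -0.28743414  0.284092  ] [ 5.32796501e-02 -3.02431049e-01  5.38562904e-05] [ 0.46687868 -0.24701996  0.3239655 ]
scene contact_arm 0.63 [136, 159, 173, 230] [ 0.45938252 -0.28727346  0.28256451] [ 8.04224671e-02 -3.02646565e-01  1.93464741e-04] [ 0.4668634  -0.24907558  0.32406991]
scene plunger 0.59 [161, 162, 171, 166] [ 0.45576108 -0.25851301  0.31500755] [ 0.45006948 -0.2650739   0.30910145] [ 0.45913932 -0.25232112  0.31903055]
scene tube_mid 0.64 [228, 215, 257, 263] [ 0.46484279 -0.14304045  0.10759188] [ 0.43337851 -0.1653494   0.03080283] [ 0.47841344 -0.1163991   0.13074824]
top knob 0.56 [432, 265, 453, 275] [ 0.45214568 -0.28095505  0.31970049] [ 0.44403081 -0.29828151  0.17172789] [ 0.46379077 -0.25520754  0.33033919]
top contact_arm 0.53 [428, 262, 455, 278] [ 0.45279944 -0.28288956  0.31764424] [ 0.44329461 -0.34090217  0.01311287] [ 0.4777043  -0.25456131  0.32986895]
```

View pics/s10.png

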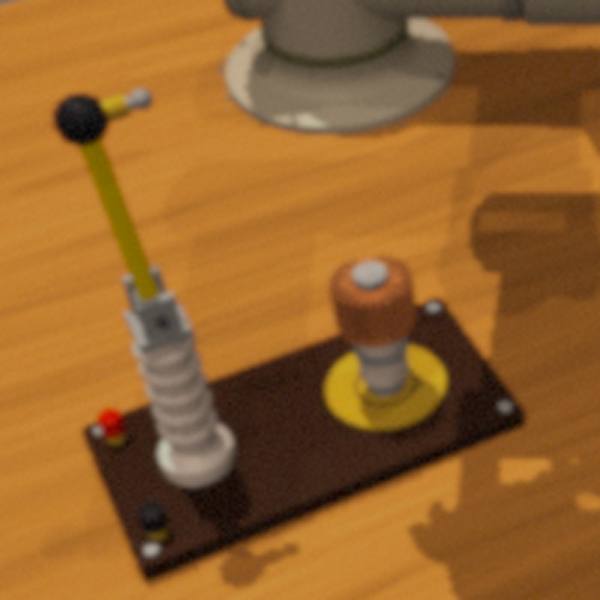

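View pics/w10.png

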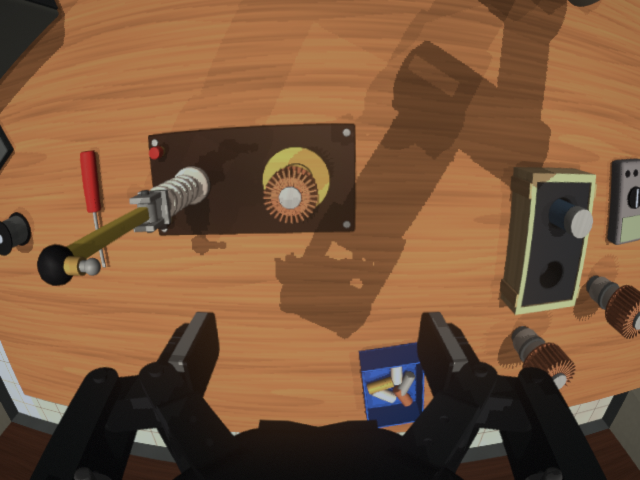

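```bash
python3 -c "
from h import *
from scipy.optimize import least_squares
im,d,s=shot('wrist')
def sph(n,im,d,s,box):
    m=np.zeros((480,640),bool);m[box[1]:box[3],box[0]:box[2]]=1
    m&=im.max(2)<60
    P=pts(n,m,d,s);P=P[(P[:,2]>.27)]
    f=lambda c:np.linalg.norm(P-c,axis=1)-.015
    o=cam_T(n,s)[0][:3,3]; c0=np.median(P,0); c0=c0+(c0-o)/np.linalg.norm(c0-o)*.01
    r=least_squares(f,c0,loss='soft_l1',f_scale=.001);print(n,len(P),r.x,np.abs(r.fun).mean());return r.x
sph('wrist',im,d,s,(30,235,85,295))
m=im.max(2)<60
im2,d2,s2=shot('top');sph('top',im2,d2,s2,(435,255,460,285))
im3,d3,s3=shot('scene');sph('scene',im3,d3,s3,(130,155,160,185))
P=atz('wrist',[[346,132],[346.5,225],[154,143],[153,230]],.018,s);print(P)
Pt=atz('top',[[357.7,260.7],[357.7,302],[444,257]],.018);print(Pt)
cv2.imwrite('pics/w11c.png',cv2.resize(im[120:300,20:220,::-1],None,fx=4,fy=3.3*4/3.3,interpolation=cv2.INTER_CUBIC)[:600])
"
```

```text
wrist 1068 [ 0.45584431 -0.29067287  0.30975359] 0.0008012524942483436
top 91 [ 0.4543272  -0.29071955  0.31292333] 0.0019489436965576647
scene 179 [ 0.45264712 -0.29191924  0.31101209] 0.0008435067819534249
[[ 0.3860279  -0.07152406  0.018     ]
 [ 0.51206686 -0.06862802  0.018     ]
 [ 0.39211783 -0.3350219   0.018     ]
 [ 0.51848549 -0.34999173  0.018     ]]
[[ 0.51189461 -0.07336897  0.018     ]
 [ 0.38683197 -0.0690466   0.018     ]
 [ 0.51523816 -0.33564399  0.018     ]]
```

View pics/w11c.png

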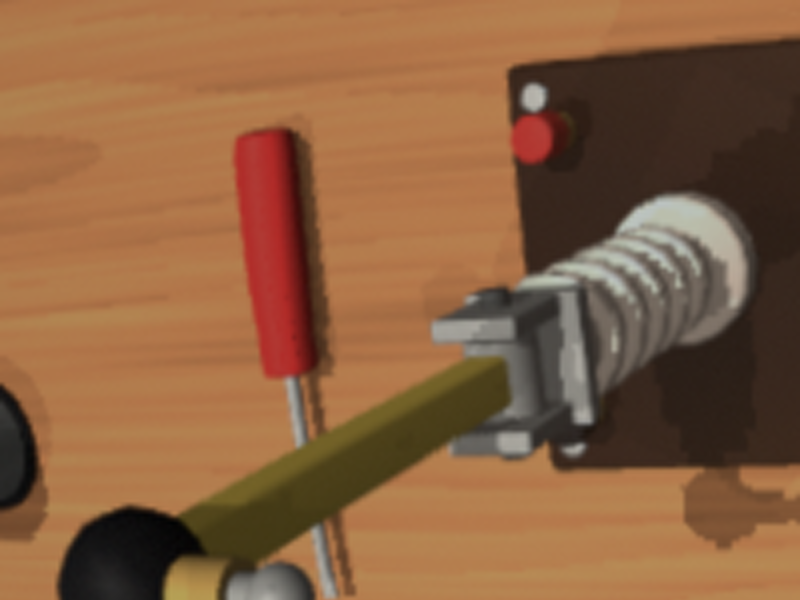

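```bash
python3 -c "
from h import *
go([.4545,-.291,.40],Rdown(1))
"
```

```text
t 16.23 pos [ 0.4531 -0.1073  0.3638] rel [-0.029 -3.674 -0.724] [-0.0000e+00 -1.0000e-03  1.1125e+01] F [0.35 0.2  0.29] g 0.0852 q [ -27.9    9.3   70.4    0.   100.3 -117.9]
```

Emit:
{"fn": "send_rows", "kwargs": {"targets": [[0, -0.3, -0.4, 0, 0, 1.3, 85], [0, -0.9, -0.72, 0, 0, 2.6, 85], [0, -1.5, -0.72, 0, 0, 3.9, 85], [0, -2.2, -0.72, 0, 0, 5.2, 85], [0, -2.8, -0.72, 0, 0, 6.5, 85]]}}

```text
time_s: 16.85
position: [0.453, -0.2485, 0.3998]
tool_rot: [[-0.611, 0.792, -0.0], [0.792, 0.611, 0.0], [0.0, -0.0, -1.0]]
ft_force: [0.9, -0.3, -0.7]
grip_width: 0.0848
```

```bash
python3 -c "
from h import *
go([.4545,-.291,.40],Rdown(1))
"
```

```text
t 16.85 pos [ 0.453  -0.2485  0.3998] rel [-0.692 -0.495 -0.004] [-0.00e+00 -1.00e-03  4.58e+00] F [ 0.95 -0.3  -0.73] g 0.0848 q [-41.9  14.8  57.5   0.  107.6 -79.5]
```

Emit:
{"fn": "send_rows", "kwargs": {"targets": [[-0.2, -0.15, 0, 0, 0, 1.3, 85], [-0.4, -0.3, 0, 0, 0, 2.6, 85], [-0.6, -0.45, 0, 0, 0, 3.9, 85], [-0.69, -0.495, 0, 0, 0, 4.6, 85], [-0.69, -0.495, 0, 0, 0, 4.6, 85]]}}

```text
time_s: 17.48
position: [0.4548, -0.29, 0.3996]
tool_rot: [[-0.021, 1.0, -0.0], [1.0, 0.021, 0.0], [0.0, -0.0, -1.0]]
ft_force: [0.6, -0.2, 0.1]
grip_width: 0.0847
```

```bash
python3 -c "
from h import *
im,d,s=shot('wrist','w12')
go([.4545,-.291,.29],Rdown(1),s)
m=im.max(2)<60;m[:150]=0;m[:,:270]=0;m[:,370:]=0
P=pts('wrist',m,d,s);P=P[(P[:,2]>.29)&(P[:,2]<.33)&(np.hypot(P[:,0]-.4545,P[:,1]+.291)<.025)]
from scipy.optimize import least_squares
r=least_squares(lambda c:np.linalg.norm(P-c,axis=1)-.015,[.4545,-.291,.31],loss='soft_l1',f_scale=.001);print(len(P),r.x,abs(r.fun).mean())
"
```

```text
t 17.48 pos [ 0.4548 -0.29    0.3996] rel [-0.021 -0.006  2.193] [-0.002 -0.002  0.029] F [ 0.56 -0.25  0.05] g 0.0847 q [-45.1  17.5  53.9  -0.  108.7 -46.3]
1368 [ 0.45549672 -0.29115442  0.30969925] 0.0004296777275804172
```

View pics/w12.png

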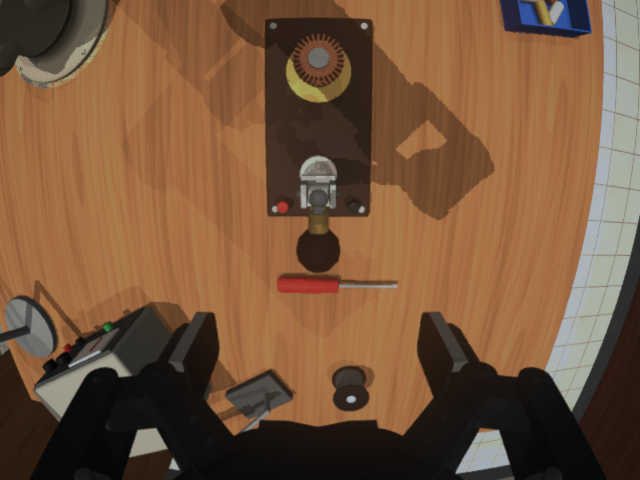

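Emit:
{"fn": "send_rows", "kwargs": {"targets": [[-0.02, 0.015, 0.4, 0, 0, 0, 85], [-0.02, 0.015, 1.0, 0, 0, 0, 85], [-0.02, 0.015, 1.6, 0, 0, 0, 85], [-0.02, 0.015, 2.0, 0, 0, 0, 75], [-0.02, 0.015, 2.2, 0, 0, 0, 65]]}}

```text
time_s: 18.15
position: [0.4554, -0.2902, 0.2892]
tool_rot: [[-0.023, 1.0, -0.001], [1.0, 0.023, 0.001], [0.001, -0.001, -1.0]]
ft_force: [-0.6, 0.2, -0.1]
grip_width: 0.0648
```

```bash
python3 -c "
from h import *
im,d,s=shot('wrist','w13')
go([.4553,-.291,.29],Rdown(1),s)
im,d,s=shot('scene');cv2.imwrite('pics/s13.png',cv2.resize(im[80:330,60:320,::-1],None,fx=2.4,fy=2.4,interpolation=cv2.INTER_CUBIC))
"
```

```text
t 18.15 pos [ 0.4554 -0.2902  0.2892] rel [-0.016 -0.003 -0.017] [-0.005 -0.006  0.039] F [-0.59  0.16 -0.07] g 0.0648 q [-45.1  18.8  69.3   0.   91.9 -46.4]
```

View pics/w13.png

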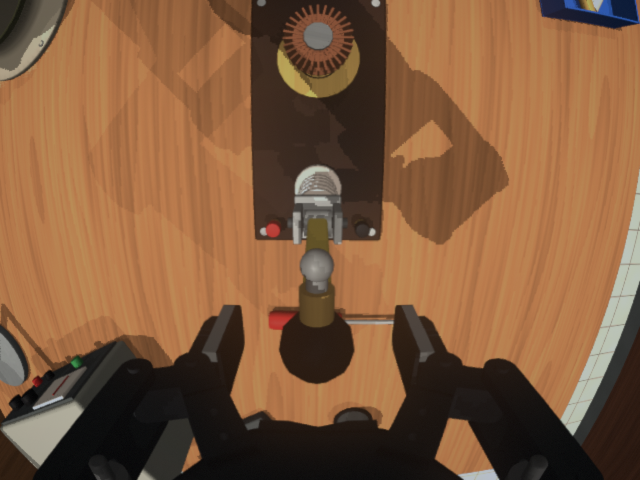

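View pics/s13.png

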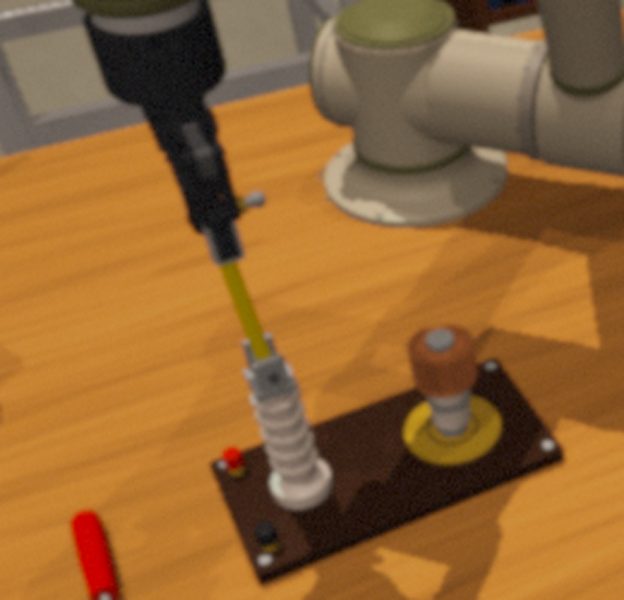

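Emit:
{"fn": "send_rows", "kwargs": {"targets": [[-0.01, 0, 0, 0, 0, 0, 50], [-0.01, 0, 0, 0, 0, 0, 40], [-0.01, 0, 0, 0, 0, 0, 32], [-0.01, 0, 0, 0, 0, 0, 26], [-0.01, 0, 0, 0, 0, 0, 24]], "grip_force": 25}}

```text
time_s: 18.88
position: [0.4549, -0.2914, 0.2905]
tool_rot: [[-0.021, 1.0, -0.001], [1.0, 0.021, -0.001], [-0.001, -0.001, -1.0]]
ft_force: [-4.6, 0.3, 5.3]
grip_width: 0.0279
```

```bash
python3 -c "
from h import *
s=status.observe();go([.4553,-.291,.29],Rdown(1),s)
# arc plan relative to current pose, tool axes; knob from theta0
p=s['position'];R0=s['tool_rot'];print(R0.round(3))
dx=np.array([-.017,1,0])
def k(t): return .145*(np.cos(t)*dx+np.array([0,0,np.sin(t)]))
for t in [1.63,1.55,1.45,1.35,1.25,1.15,1.05,.95,.85,.75,.65,.55,.45,.35,.25,.15,.1,.05,0]:
  print(t,np.round(R0.T@(k(t)-k(1.63))/.05,3), np.round(k(t)-k(1.63)+p,4))
"
```

```text
t 18.88 pos [ 0.4549 -0.2914  0.2905] rel [0.007 0.007 0.011] [-0.008  0.006  0.022] F [-4.6   0.32  5.25] g 0.0279 q [-45.2  18.8  69.2  -0.1  92.  -46.3]
[[-0.021  1.    -0.001]
 [ 1.     0.021 -0.001]
 [-0.001 -0.001 -1.   ]]
1.63 [0. 0. 0.] [ 0.4549 -0.2914  0.2905]
1.55 [ 0.232  0.001 -0.005] [ 0.4547 -0.2798  0.2908]
1.45 [0.521 0.002 0.016] [ 0.4545 -0.2653  0.2897]
1.35 [0.807 0.003 0.065] [ 0.4543 -0.251   0.2873]
1.25 [1.086 0.004 0.142] [ 0.454  -0.2371  0.2834]
1.15 [1.357 0.005 0.247] [ 0.4538 -0.2236  0.2781]
1.05 [1.615 0.006 0.378] [ 0.4536 -0.2106  0.2716]
0.95 [1.859 0.007 0.534] [ 0.4534 -0.1984  0.2637]
0.85 [2.086 0.008 0.714] [ 0.4532 -0.1871  0.2547]
0.75 [2.295 0.009 0.916] [ 0.453  -0.1767  0.2446]
0.65 [2.482 0.01  1.138] [ 0.4528 -0.1674  0.2335]
0.55 [2.645 0.011 1.377] [ 0.4527 -0.1592  0.2216]
0.45 [2.785 0.012 1.631] [ 0.4526 -0.1522  0.2089]
0.35 [2.898 0.012 1.898] [ 0.4525 -0.1466  0.1955]
0.25 [2.984 0.013 2.175] [ 0.4524 -0.1423  0.1817]
0.15 [3.042 0.014 2.459] [ 0.4524 -0.1394  0.1675]
0.1 [3.06  0.014 2.603] [ 0.4523 -0.1385  0.1603]
0.05 [3.071 0.014 2.747] [ 0.4523 -0.138   0.153 ]
0 [3.075 0.014 2.892] [ 0.4523 -0.1378  0.1458]
```

Emit:
{"fn": "send_rows", "kwargs": {"targets": [[0.11, -0.01, 0, 0, 0, 0, 24], [0.232, -0.01, -0.005, 0, 0, 0, 24], [0.375, -0.01, 0.003, 0, 0, 0, 24], [0.521, -0.01, 0.016, 0, 0, 0, 24], [0.66, -0.01, 0.036, 0, 0, 0, 24]]}}

```text
time_s: 19.5
position: [0.4543, -0.2577, 0.2885]
tool_rot: [[-0.021, 1.0, 0.0], [1.0, 0.021, -0.001], [-0.001, 0.0, -1.0]]
ft_force: [-2.3, -0.3, 5.1]
grip_width: 0.0277
```

```bash
python3 -c "
from h import *
im,d,s=shot('wrist','w14')
go([.4543,-.251,.2873],Rdown(1),s)
"
```

```text
t 19.5 pos [ 0.4543 -0.2577  0.2885] rel [0.135 0.003 0.024] [0.001 0.004 0.025] F [-2.28 -0.32  5.08] g 0.0277 q [-42.6  16.9  72.2  -0.   90.8 -43.8]
```

View pics/w14.png

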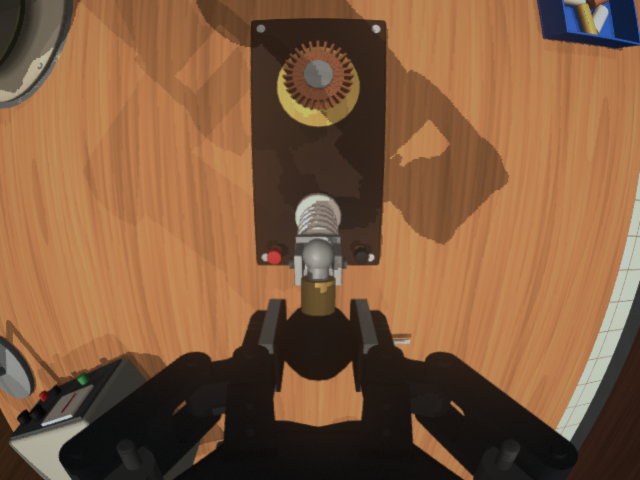

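Emit:
{"fn": "send_rows", "kwargs": {"targets": [[0.147, 0, 0.02, 0, 0, 0, 24], [0.288, 0, 0.055, 0, 0, 0, 24], [0.426, 0, 0.096, 0, 0, 0, 24], [0.563, 0, 0.146, 0, 0, 0, 24], [0.697, 0, 0.201, 0, 0, 0, 24]]}}

```text
time_s: 20.18
position: [0.4536, -0.2228, 0.2777]
tool_rot: [[-0.021, 1.0, -0.0], [1.0, 0.021, 0.0], [0.0, -0.0, -1.0]]
ft_force: [-1.9, 0.6, -0.5]
grip_width: 0.0282
```

Emit:
{"fn": "send_rows", "kwargs": {"targets": [[0.131, 0, 0.063, 0, 0, 0, 24], [0.258, 0, 0.131, 0, 0, 0, 24], [0.382, 0, 0.206, 0, 0, 0, 24], [0.502, 0, 0.287, 0, 0, 0, 24], [0.617, 0, 0.374, 0, 0, 0, 24]]}}

```text
time_s: 20.8
position: [0.453, -0.1921, 0.259]
tool_rot: [[-0.021, 1.0, -0.0], [1.0, 0.021, 0.0], [0.0, -0.0, -1.0]]
ft_force: [-1.8, -0.5, -1.3]
grip_width: 0.0281
```

```bash
python3 -c "
from h import *
im,d,s=shot('wrist','w15')
go([.4532,-.1929,.2592],Rdown(1),s)
"
```

```text
t 20.8 pos [ 0.453  -0.1921  0.259 ] rel [-0.015  0.003 -0.004] [-0.001 -0.     0.025] F [-1.82 -0.48 -1.27] g 0.0281 q [-36.8  14.8  80.1  -0.   85.1 -38. ]
```

View pics/w15.png

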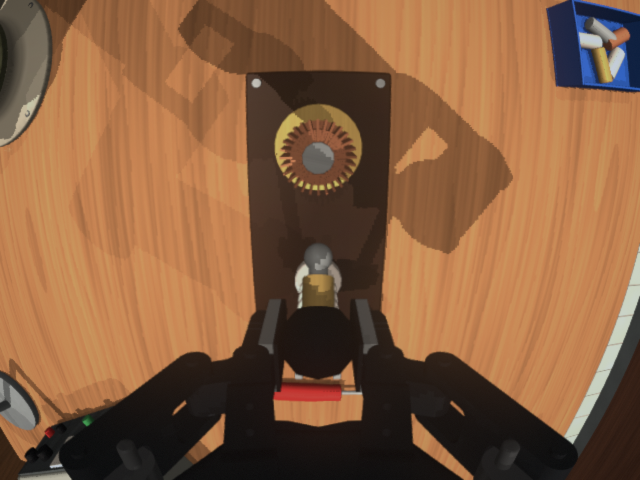

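Emit:
{"fn": "send_rows", "kwargs": {"targets": [[0.133, 0, 0.112, 0, 0, 0, 24], [0.259, 0, 0.232, 0, 0, 0, 24], [0.378, 0, 0.36, 0, 0, 0, 24], [0.488, 0, 0.494, 0, 0, 0, 24], [0.591, 0, 0.634, 0, 0, 0, 24]]}}

```text
time_s: 21.48
position: [0.4524, -0.1626, 0.2272]
tool_rot: [[-0.021, 1.0, 0.0], [1.0, 0.021, -0.0], [-0.0, 0.0, -1.0]]
ft_force: [-2.4, -1.2, -0.6]
grip_width: 0.0277
```

Emit:
{"fn": "send_rows", "kwargs": {"targets": [[0.07, 0, 0.12, 0, 0, 0, 24], [0.135, 0, 0.248, 0, 0, 0, 24], [0.193, 0, 0.375, 0, 0, 0, 24], [0.245, 0, 0.505, 0, 0, 0, 24], [0.29, 0, 0.637, 0, 0, 0, 24]]}}

```text
time_s: 22.1
position: [0.4521, -0.1469, 0.1955]
tool_rot: [[-0.021, 1.0, 0.0], [1.0, 0.021, 0.003], [0.003, 0.0, -1.0]]
ft_force: [-0.1, 9.7, 2.8]
grip_width: 0.0279
```

```bash
python3 -c "
from h import *
im,d,s=shot('wrist','w16')
s=status.observe();R0=s['tool_rot'];p=s['position'];print(s['ft_force'],p)
h=np.array([.0,-.282,.166]); 
print('theta y,z',np.arccos((p[1]+.282)/.145),np.arcsin((p[2]+.0200-.166)/.145))
im,d,s=shot('scene');cv2.imwrite('pics/s16.png',cv2.resize(im[80:330,60:320,::-1],None,fx=2.4,fy=2.4,interpolation=cv2.INTER_CUBIC))
"
```

```text
[0.68571469 8.66336454 0.81354869] [ 0.45206679 -0.14658772  0.19475454]
theta y,z 0.36568837573094093 0.34291966152923686
```

View pics/s16.png

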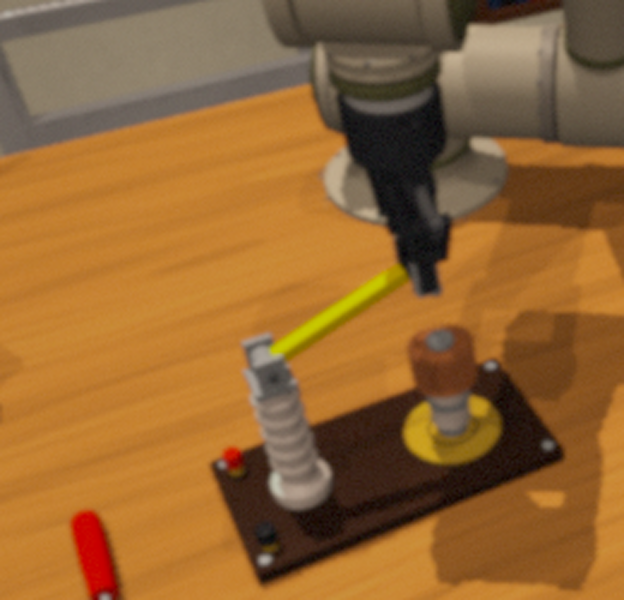

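View pics/w16.png

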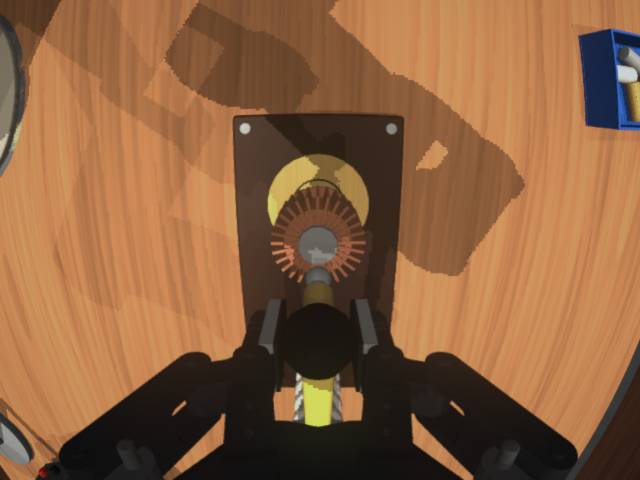

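Emit:
{"fn": "send_rows", "kwargs": {"targets": [[0.05, 0, 0.03, 0, 0, 0, 24], [0.087, 0, 0.144, 0, 0, 0, 24], [0.126, 0, 0.284, 0, 0, 0, 24], [0.159, 0, 0.425, 0, 0, 0, 24], [0.18, 0, 0.539, 0, 0, 0, 24]]}}

```text
time_s: 22.82
position: [0.452, -0.1396, 0.1683]
tool_rot: [[-0.021, 1.0, 0.0], [1.0, 0.021, -0.0], [-0.0, 0.0, -1.0]]
ft_force: [-1.4, -3.0, -0.3]
grip_width: 0.0278
```

```bash
python3 -c "
from h import *
im,d,s=shot('wrist','w17')
s=status.observe();R0=s['tool_rot'];p=s['position'];print(s['time_s'],s['ft_force'],p)
print('theta z',np.arcsin((p[2]+.0200-.166)/.145))
"
```

```text
22.875 [ 1.26780805 -1.54776661 -3.21670561] [ 0.45194415 -0.13944673  0.16782509]
theta z 0.1510920853187204
```

View pics/w17.png

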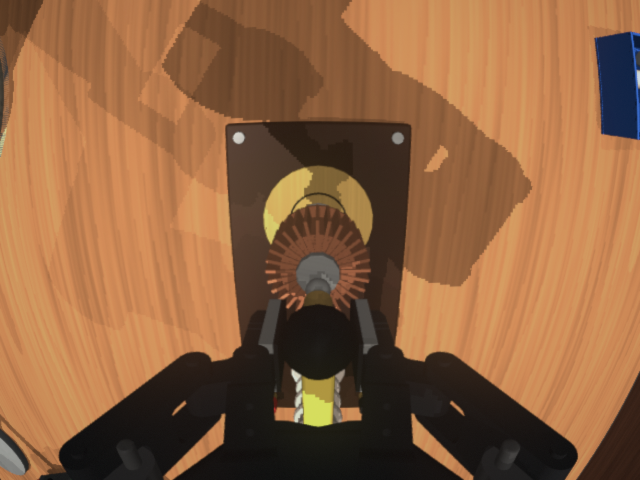

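Emit:
{"fn": "send_rows", "kwargs": {"targets": [[0.01, 0, 0.06, 0, 0, 0, 24], [0.018, 0, 0.12, 0, 0, 0, 24], [0.024, 0, 0.18, 0, 0, 0, 24], [0.029, 0, 0.23, 0, 0, 0, 24], [0.032, 0, 0.27, 0, 0, 0, 24]]}}

```text
time_s: 23.5
position: [0.452, -0.138, 0.1553]
tool_rot: [[-0.021, 1.0, 0.0], [1.0, 0.021, -0.0], [-0.0, 0.0, -1.0]]
ft_force: [0.1, -3.8, -0.5]
grip_width: 0.0279
```

Emit:
{"fn": "send_rows", "kwargs": {"targets": [[0.002, 0, 0.02, 0, 0, 0, 24], [0.003, 0, 0.04, 0, 0, 0, 24], [0.004, 0, 0.06, 0, 0, 0, 24], [0.005, 0, 0.08, 0, 0, 0, 24], [0.005, 0, 0.08, 0, 0, 0, 24]]}}

```text
time_s: 24.12
position: [0.4519, -0.1377, 0.1513]
tool_rot: [[-0.021, 1.0, 0.0], [1.0, 0.021, -0.0], [-0.0, 0.0, -1.0]]
ft_force: [0.5, -4.3, -1.7]
grip_width: 0.028
```

```bash
python3 -c "
from h import *
im,d,s=shot('wrist','w18')
s=status.observe();R0=s['tool_rot'];p=s['position'];print(s['time_s'],s['ft_force'],p)
print('theta z',np.arcsin((p[2]+.0200-.166)/.145))
im,d,s=shot('scene');cv2.imwrite('pics/s18.png',cv2.resize(im[130:330,120:320,::-1],None,fx=3,fy=3,interpolation=cv2.INTER_CUBIC))
"
```

```text
24.175 [ 0.87773281 -4.91625218 -2.36717081] [ 0.45192191 -0.13771987  0.15131697]
theta z 0.0366769521418122
```

View pics/s18.png

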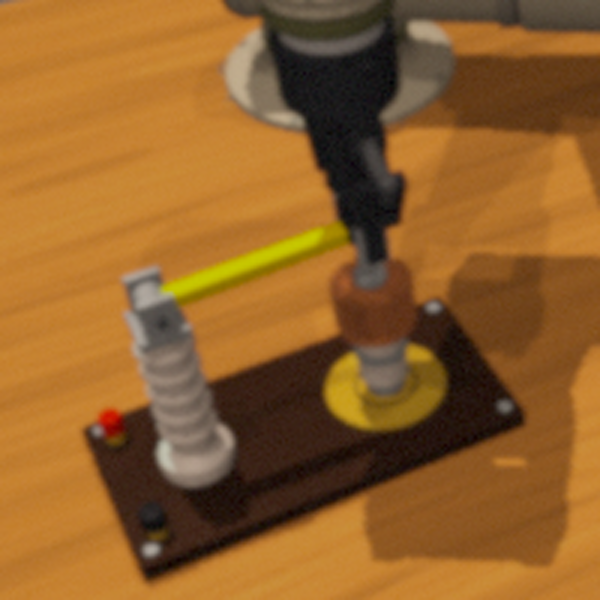

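View pics/w18.png

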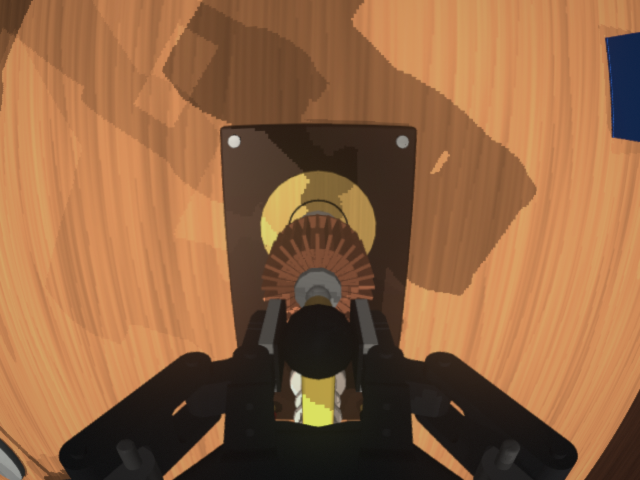

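Emit:
{"fn": "send_rows", "kwargs": {"targets": [[-0.004, 0, 0.015, 0, 0, 0, 24], [-0.006, 0, 0.03, 0, 0, 0, 24], [-0.008, 0, 0.045, 0, 0, 0, 24], [-0.01, 0, 0.06, 0, 0, 0, 24], [-0.01, 0, 0.06, 0, 0, 0, 24]]}}

```text
time_s: 24.85
position: [0.4519, -0.1377, 0.1483]
tool_rot: [[-0.021, 1.0, -0.0], [1.0, 0.021, 0.001], [0.001, -0.0, -1.0]]
ft_force: [3.0, 1.7, -1.0]
grip_width: 0.0279
```

Emit:
{"fn": "send_rows", "kwargs": {"targets": [[0, 0, 0.01, 0, 0, 0, 24], [0, 0, 0.02, 0, 0, 0, 24], [0, 0, 0.03, 0, 0, 0, 24], [0, 0, 0.03, 0, 0, 0, 24]]}}

```text
time_s: 25.35
position: [0.4519, -0.1378, 0.1468]
tool_rot: [[-0.021, 1.0, -0.0], [1.0, 0.021, 0.001], [0.001, 0.0, -1.0]]
ft_force: [2.2, 4.8, 1.0]
grip_width: 0.028
```

```bash
python3 -c "
from h import *
im,d,s=shot('wrist','w19')
s=status.observe();R0=s['tool_rot'];p=s['position'];print(s['time_s'],s['ft_force'],p)
print('theta z',np.arcsin((p[2]+.0200-.166)/.145))
im,d,s=shot('scene');cv2.imwrite('pics/s19.png',cv2.resize(im[180:300,180:300,::-1],None,fx=5,fy=5,interpolation=cv2.INTER_CUBIC))
"
```

```text
25.4 [ 2.15048859  5.16439115 -0.3835255 ] [ 0.45185395 -0.13777366  0.14677337]
theta z 0.005333629058578413
```

View pics/s19.png

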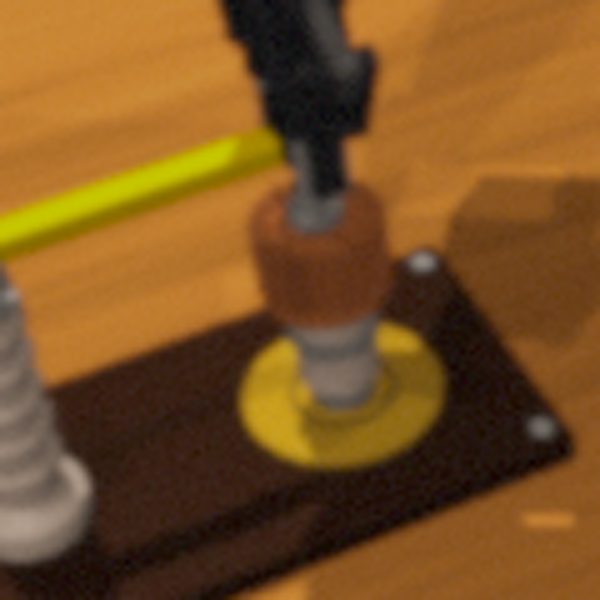

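Emit:
{"fn": "send_rows", "kwargs": {"targets": [[0.008, 0, 0, 0, 0, 0, 26], [0.008, 0, 0, 0, 0, 0, 28], [0.008, 0, 0, 0, 0, 0, 29], [0.008, 0, 0, 0, 0, 0, 30], [0.008, 0, 0, 0, 0, 0, 32]], "grip_force": 20}}

```text
time_s: 26.08
position: [0.4516, -0.1379, 0.1468]
tool_rot: [[-0.021, 1.0, -0.001], [1.0, 0.021, -0.0], [-0.0, -0.001, -1.0]]
ft_force: [-0.2, 0.1, -0.7]
grip_width: 0.0318
```

Emit:
{"fn": "send_rows", "kwargs": {"targets": [[0, 0, 0, 0, 0, 0, 36], [0, 0, 0, 0, 0, 0, 42], [0, 0, 0, 0, 0, 0, 50], [0, 0, 0, 0, 0, 0, 60], [0, 0, 0, 0, 0, 0, 70]]}}

```text
time_s: 26.7
position: [0.4519, -0.1377, 0.1469]
tool_rot: [[-0.021, 1.0, 0.0], [1.0, 0.021, -0.0], [-0.0, 0.0, -1.0]]
ft_force: [1.2, 0.1, 0.7]
grip_width: 0.0703
```

```bash
python3 -c "
from h import *
im,d,s=shot('wrist','w20')
s=status.observe();R0=s['tool_rot'];p=s['position'];print(s['time_s'],s['ft_force'],p,s['grip_width'])
im,d,s=shot('scene');cv2.imwrite('pics/s20.png',cv2.resize(im[180:300,180:300,::-1],None,fx=5,fy=5,interpolation=cv2.INTER_CUBIC))
"
```

```text
26.75 [-0.97029712 -0.75660055 -0.46669272] [ 0.45185874 -0.13768315  0.14686861] 0.06984451320462372
```

View pics/s20.png

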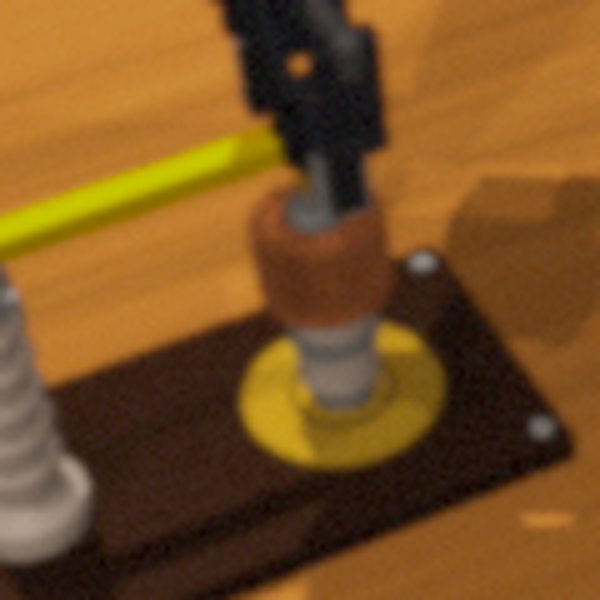

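View pics/w20.png

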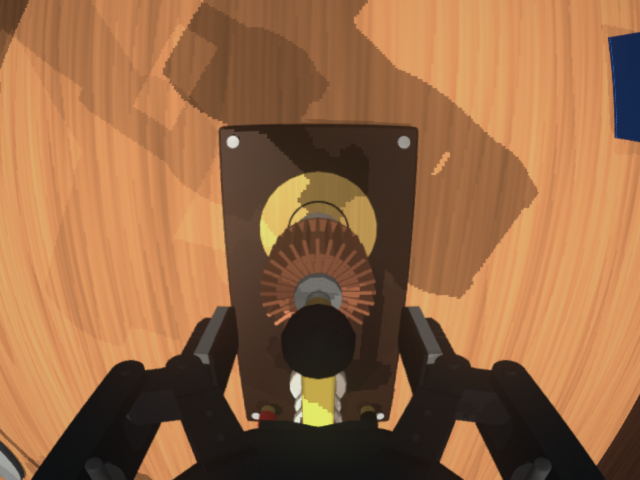

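Released cleanly; the fingers are clear of the knob on both sides. I now raise the gripper straight up.

Emit:
{"fn": "send_rows", "kwargs": {"targets": [[0, 0, 0, 0, 0, 0, 85], [0, 0, -0.2, 0, 0, 0, 85], [0, 0, -0.5, 0, 0, 0, 85], [0, 0, -1.0, 0, 0, 0, 85], [0, 0, -1.6, 0, 0, 0, 85]]}}

```text
time_s: 27.42
position: [0.4517, -0.1376, 0.2281]
tool_rot: [[-0.021, 1.0, -0.0], [1.0, 0.021, 0.0], [0.0, -0.0, -1.0]]
ft_force: [0.3, -0.3, -0.0]
grip_width: 0.085
```

Emit:
{"fn": "send_rows", "kwargs": {"targets": [[0, 0, -0.6, 0, 0, 0, 85], [0, 0, -1.3, 0, 0, 0, 85], [0.3, 0, -2.0, 0, 0, 0, 85], [0.6, 0, -2.3, 0, 0, 0, 85], [0.6, 0, -2.3, 0, 0, 0, 85]]}}

```text
time_s: 28.05
position: [0.4513, -0.1072, 0.3434]
tool_rot: [[-0.022, 1.0, 0.003], [1.0, 0.022, -0.001], [-0.002, 0.003, -1.0]]
ft_force: [0.4, 0.1, -0.7]
grip_width: 0.085
```

```bash
python3 -c "
from h import *
from scipy.optimize import least_squares
im,d,s=shot('wrist','w21');go([.45,-.1,.35],Rdown(1),s)
m=im.max(2)<60
P=pts('wrist',m,d,s);P=P[(P[:,2]>.16)&(P[:,2]<.19)&(np.hypot(P[:,0]-.4525,P[:,1]+.137)<.025)]
if len(P)>20:
  r=least_squares(lambda c:np.linalg.norm(P-c,axis=1)-.015,[.4525,-.137,.166],loss='soft_l1',f_scale=.001);print('knob',len(P),r.x,abs(r.fun).mean())
im,d,s=shot('scene');cv2.imwrite('pics/s21.png',cv2.resize(im[150:310,140:300,::-1],None,fx=3.7,fy=3.7,interpolation=cv2.INTER_CUBIC))
for l in ('knob','tube_mid','capacitor_mid','meter_mid','screwdriver_grip'):
  for r in vision.masks_of('scene',l)[:3]:
    P=pts('scene',r['pixels'],d);print(l,round(r['p'],2),[int(x) for x in r['extent']],np.median(P,0).round(3))
"
```

```text
t 28.05 pos [ 0.4513 -0.1072  0.3434] rel [ 0.145 -0.023 -0.133] [0.02  0.011 0.034] F [ 0.42  0.08 -0.66] g 0.085 q [-28.    9.3  73.6  -0.   96.9 -29.3]
knob 782 [ 0.45247865 -0.13812856  0.16667509] 0.0004979203681397687
knob 0.77 [162, 201, 247, 232] [ 0.456 -0.19   0.171]
knob 0.3 [419, 171, 479, 211] [0.474 0.422 0.032]
tube_mid 0.87 [229, 212, 259, 263] [ 0.464 -0.144  0.107]
tube_mid 0.75 [452, 222, 497, 287] [0.733 0.244 0.117]
tube_mid 0.72 [475, 177, 514, 230] [0.639 0.393 0.121]
capacitor_mid 0.91 [393, 179, 409, 212] [0.49  0.24  0.091]
meter_mid 0.63 [420, 168, 475, 209] [0.474 0.423 0.032]
screwdriver_grip 0.94 [87, 289, 113, 367] [ 0.464 -0.459  0.022]
```

View pics/s21.png

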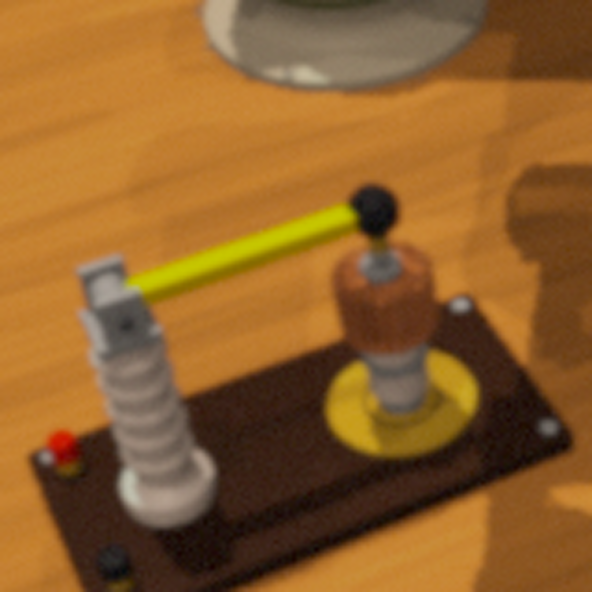

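View pics/w21.png

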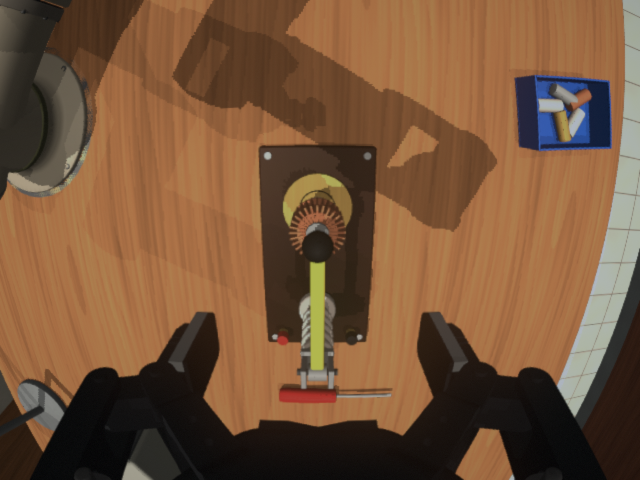

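Emit:
{"fn": "send_rows", "kwargs": {"targets": [[0, 0, 0, 0, 0, 0, 85], [0, 0, 0, 0, 0, 0, 85], [0, 0, 0, 0, 0, 0, 85], [0, 0, 0, 0, 0, 0, 85], [0, 0, 0, 0, 0, 0, 85]]}}

```text
time_s: 29.02
position: [0.4512, -0.1077, 0.3419]
tool_rot: [[-0.021, 1.0, 0.0], [1.0, 0.021, -0.0], [-0.0, 0.0, -1.0]]
ft_force: [0.6, -0.3, 0.6]
grip_width: 0.0852
```

```bash
python3 -c "
from h import *
s=status.observe();print(s['time_s'],abs(s['qvel']).max())
print(env.close_job())"
```

```text
29.025 0.10273347986992351
the job is handed in; nothing more can be done
None
```

I lifted the smallest tube (the one in the crate) and stood it inside the scribed ring. Once it had stood still, I lowered the contact arm by its knob until the tip rested on the cap, let go, and handed the job in at 29 s of the 69 s limit. The hand-in gives no verdict.

- **Tube:** after release I compared its cap position in two wrist pictures 1.9 s apart; it moved less than 0.1 mm. After I withdrew the gripper, the cap measured (0.452, -0.137), within about 1 mm of the ring centre. It still looks upright in the last pictures.
- **Contact arm:** after release the knob measured 0.167 m high, which puts the arm at about 0.005 rad, and the pictures show the tip on the cap. I had no direct reading of the tip's force on the tube.
- **Bystanders:** the capacitor, multimeter and screwdriver are within about 2 mm of where they started.
- **Disagreements:** the wrist and overhead cameras differed by about 1 mm on the ring centre. One stretch of the arm's swing was about 2 mm off its arc and put roughly 10 N sideways on the knob. I corrected this before the tip touched the tube.

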